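# Set a magnetic stirrer going, four clicks faster

## Robot

A 7-joint arm with a two-finger parallel gripper is mounted at the origin on a cart in front of the work surface, level with it; the furniture and walls round the work are solid. World frame = base frame: x ahead of the robot, y to its left, z up, the work surface at z = 0. Lengths are in m, angles in rad, forces in N, time in s.
With the tool pointing down it reaches from about 0.4 to 0.85 m from the base axis. Payload 4.5 kg.
Tool frame: the origin (TCP) lies on the centre line of the jaws, within the pads' length; the fingertips stand r.tcp_to_tips ahead of it and the grasp point (between the pads) lies 11 mm behind it (r.tcp_to_tips is the distance from the TCP to the fingertips, in m); y points along the fingers, x is the direction in which the jaws open and shut, and the axes are right-handed (so a half turn about y gives the same grasp; the last joint's range is limited). The gripper opens to 88 mm and grips with 3 to 60 N. Pads are 18 mm wide; open, the fingers measure 123 mm over their backs; the gripper's body (75 mm by 187 mm) begins 45 mm behind the grasp point.
Start: joints at [1.256, 0.689, -0.195, 1.565, 0.157, 0.902, -0.215], TCP at [0.214, -0.587, 0.247] pointing down, gripper open.
Joint ranges: [-3.01, 3.01], [-0.46, 2.08], [-1.47, 1.51], [0.13, 2.56], [-1, 4.14], [0.04, 2.09], [-2.66, 2.66]. Speed limits (rad/s): [2.57, 2.57, 3.14, 3.14, 3.14, 3.14, 3.14].

## Interface

Orientations are given as a unit quaternion [x, y, z, w].
In Python, from plant import r gives the robot as it stands. The module is installed in compiled form; this text tells all that it offers.
- The arm moves only by the shell command python3 -m inch 'ROWS' [OPENING] [FORCE]. ROWS is text: rows parted by semicolons, each of 4 numbers parted by spaces: the shift along the tool's x, y, z in mm, then the turn about the tool's y in degrees. In form: x y z spin; .... A call has 1 to 10 rows; each row is the pose to reach, as a shift and turn from the pose commanded when the call began, along the tool's axes at that moment; what a row does not reach only later rows make up. A row lasts 1/10 s, in which the tool goes at most 50 mm and 8.59 degrees, less where a joint would pass 70% of its speed; a pose out of reach is approached as far as the arm can. A call with a gripper value outside its range is refused whole. OPENING is the gripper command: -1 is shut, 1 is fully open, values between are in proportion, set as the call begins (- or left out, the last holds). The fingers move at their own pace and stop on an object; FORCE is the grip in N (left out, the last holds). Time passes only in rows, so rows that repeat a pose let the fingers close. It gives the time, the measured TCP pose, the force and the opening at its end, in the units of the state.
- r.get_state(): the state, without advancing time (a new reading comes with each control period).
- r.snapshot(name): name is "scene" or "top" or "wrist"; returns a dict with "frame" (420x560x3 uint8, red, green, blue), "intrinsics" (3x3 intrinsics, pixels), "dist_coeffs" ([k1, k2, p1, p2, k3] as OpenCV has them; the pictures are not rectified), "R" (3x3) and "t" (3): a world point X has camera coordinates R X + t. Camera axes: x right, y down, z forward; pixel columns grow to the right and rows downward; lengths in m; the calibration is good to about 2 mm. A picture is of the moment at which its call begins. There is no depth.
- r.finish_job(): hands the job in, once; it reports no verdict.
Trained networks look in the newest picture that a camera, given by its name, has taken for a name from the list of things; names that differ only in an ending like _2 or _b are one class to them, and where a whole thing is asked for, a point or a joint stands for the part that bears it (a point fixed in the world has none). Each returns a list of dicts, best first, with "p" (0 to 1); they miss things now and then, are a little off and sometimes report something else, mostly with a low value. They report only what shows in the picture. A call takes as long as a camera call. They do not tell look-alikes from the thing itself.
- r.trace(camera, name): "region" (420x560 bool, what is visible of it) and "centre" ([row, column] in pixels, amid what is visible of it).
- r.tip_of(camera, name): "centre" ([row, column] in pixels: a listed point, or the origin of a listed thing).
The state is a dict: "clock": time; "q": joint angles; "qd": joint speeds; "joint_torque": joint torques, N m; "tool_pos": TCP position; "eef_rot": TCP orientation; "contact_force": force on the tool from outside, world axes, zero at the start; "moment": the same for the moment, N m; "opening": opening from 0.0 (shut) to 1.0 (fully open).
Only numpy, scipy, OpenCV 4.12 (cv2) and the standard library are available. Lean on these libraries where they do the work, as an engineer would, in place of code of your own. Each camera call takes 0.05 s, during which the arm holds its last target.

## Task

Get the beaker stirring, working with the fingertips only: first nudge the beaker across the stirrer's plate until it stands wholly inside the printed ring, then push the finger bar of the click-stop speed dial clockwise exactly four clicks from where it stands now, and last press the start key and let it go. Do not press the key before that, do not grip or lift the beaker or take the dial's bar between the fingers, and leave the things round the stirrer where they are.

Things in the scene. Friction and masses are not known exactly. Their poses are not given: they have to be found in the camera images.
- stirrer: White magnetic stirrer fixed on the bench, 269 mm deep (x), 190 mm wide (y). Origin: on the bench top, 129 mm behind its front edge; x points from the control panel at the front to the plate at the back, y to the user's left, z up. The panel (front 93 mm) slopes down 12 deg towards the front: its normal leans 12 deg from z towards -x. Panel and dial are smooth, hard plastic.
- plate_center (a point): Centre of the top face of the stirrer's square white plate (162 x 162 mm, face 84 mm above the bench, level, smooth), and of a thin grey printed ring, inner radius 38 mm, and a small printed cross. Axes as the stirrer's.
- beaker: Low glass beaker with pale orange content, 52 mm outside diameter, 68 mm high, upright wall, 45 to 85 g, loose on the plate, off-centre to the stirrer's left (+y). Origin: centre of its underside; z up. Inside the ring: origin under 12 mm from plate_center. Pushed gently with the fingertips 10 to 25 mm above the plate it slides and does not tip; mind the gripper's body over its rim.
- dial_center (a point): On the axis of the speed dial (panel's left half), level with the top of its finger bar. Turns with the dial: x along the bar towards its pointer end, z along the panel normal. Dial: flat metal skirt, 68 mm diameter, its face 6 mm above the panel (20 mm below this point); on it a straight black bar 10 mm thick, 20 mm high, reaching 29 mm behind (tail) and 32 mm ahead (pointer) of the axis.
- pointer_end (a point): On top of the bar at its pointer end (white line), 30 mm from dial_center; moves on a circle of that radius. Four clicks shift it 38.6 mm in a straight line. Either half of the bar may be pushed on its flat side.
- speed_dial (a joint): Dial angle in rad, growing clockwise seen from above. 11 click stops 20 deg (0.349 rad) apart from 0 to 3.49, end stops just outside. At 0 the pointer is 100 deg left of the stirrer's x; it starts in one of the first four stops. A sprung ball holds each stop: the bar yields at 3 to 5 N, the force fades to nothing halfway to the next stop, then the dial jumps into it (a click).
- start_key (a joint): Travel of the start key in m, 0 released, 0.005 fully down; springs back. Fully down takes 4 N; it counts as pressed beyond 0.003.
- start_key_top (a point): Centre of the top face of the start key, a round white push key, 22 mm diameter, standing in a black round collar of 38 mm on the panel's right half; 9 mm above the panel, 5 mm proud of the collar. Pressed straight into the panel (or straight down).
- dropper: Bystander: amber dropper bottle, 36 mm diameter, 101 mm high, standing loose to the right of the stirrer. Origin: centre of its underside.
- red_pot: Bystander: white sample pot with red screw lid, 48 mm diameter, 60 mm high, standing loose to the right of the panel. Origin: centre of its underside.
- boats: Bystander: nested stack of white weighing boats, 63 x 63 x 28 mm, loose to the left of the stirrer. Origin: centre of its underside.
There are look-alikes about, which are no part of the job. Leave any purple or turquoise look-alike of the beaker alone.

How it is judged:
By the outcome, as a careful person would: the job done as asked, in the order asked, and still so for the second after the job is handed in, with the robot touching nothing.
It also fails if it takes over 61 s, if anything falls off the work surface, if the arm or the gripper's body presses on something with over 40 N, if the wrist force passes 120 N, or if a joint passes its speed limit or range.

## Working session

There is one attempt and no reset: what is moved stays moved. The work goes in short steps, Python scripts to look and compute and a shell command to move; the robot and the scene stay as the last step left them, time stands still between calls to the robot, and variables do not carry over. Pictures are saved under pics/ and viewed, and the job is handed in when it is done.

```bash
ls; mkdir -p pics; python3 - <<'E'
from plant import r
import cv2
s=r.get_state()
print({k:(v if not hasattr(v,'round') else v) for k,v in s.items()}, r.tcp_to_tips)
for n in ["scene","top","wrist"]:
    d=r.snapshot(n); cv2.imwrite(f"pics/{n}0.png",d["frame"][:,:,::-1]); print(n,d["t"],d["dist_coeffs"])
E
```

```text
pics
{'clock': 0.0, 'q': array([ 1.25580613,  0.68993311, -0.19449628,  1.56637094,  0.15730388,
        0.90252338, -0.21512909]), 'qd': array([ 2.43576846e-04,  1.79818306e-04, -1.62407836e-04,  1.08011662e-03,
       -1.02333099e-03, -8.51556890e-06,  1.29823971e-04]), 'joint_torque': array([-4.63009510e-04, -5.27567339e+01, -1.26690824e+00, -1.53430241e+01,
       -5.26000361e-02,  6.43572916e-03,  1.50981064e-04]), 'tool_pos': array([ 0.21332475, -0.58678999,  0.24593417]), 'eef_rot': array([-0.57885468,  0.40620979, -0.40508166,  0.57950817]), 'contact_force': array([ 0.03074631,  0.14645703, -0.85437683]), 'moment': array([ 0.03210717, -0.00756809,  0.0442111 ]), 'opening': 1.0007751208769502} 0.008
scene [0.36097455 0.33130651 0.66756967] [0.01548366 0.         0.         0.         0.        ]
top [0.00528059 0.53918713 0.87889835] [-0.12763421  0.          0.          0.          0.        ]
wrist [-0.62325979 -0.03686943  0.39080765] [0.00265364 0.         0.         0.         0.        ]
```

View pics/scene0.png

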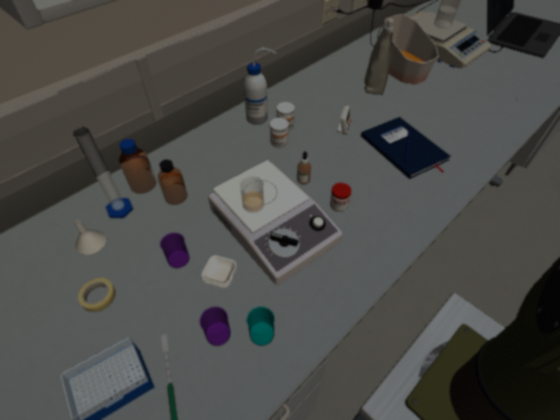

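View pics/top0.png

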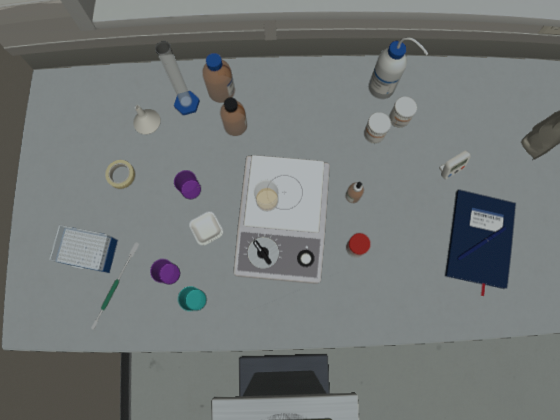

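View pics/wrist0.png

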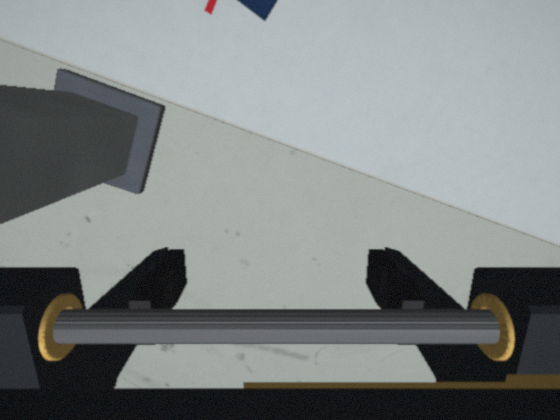

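The scene and top views show the stirrer with the orange beaker on its plate at top (266,200). The ring is at (285,192), the dial at (262,252) and the key at (306,258). The look-alikes are purple at top (188,186) and (166,272), and turquoise at (193,299). Next I'll measure positions.

```bash
cat > h.py <<'E'
from plant import r
import numpy as np, cv2
def cam(n):
    d=r.snapshot(n); return d
def ray(d,rc):
    p=cv2.undistortPoints(np.array([[[rc[1],rc[0]]]],float),d["intrinsics"],np.array(d["dist_coeffs"],float))[0,0]
    R=np.array(d["R"]);t=np.array(d["t"])
    v=R.T@np.array([p[0],p[1],1]); return -R.T@t, v/np.linalg.norm(v)
def atz(d,rc,z):
    c,v=ray(d,rc); return c+v*(z-c[2])/v[2]
def tri(L):
    A=np.zeros((3,3));b=np.zeros(3)
    for c,v in L:
        P=np.eye(3)-np.outer(v,v);A+=P;b+=P@c
    x=np.linalg.solve(A,b)
    return x,[np.linalg.norm((np.eye(3)-np.outer(v,v))@(x-c)) for c,v in L]
def proj(d,X):
    R=np.array(d["R"]);t=np.array(d["t"])
    return cv2.projectPoints(np.atleast_2d(np.array(X,float)),cv2.Rodrigues(R)[0],t,d["intrinsics"],np.array(d["dist_coeffs"],float))[0][:,0]
def crop(d,x0,y0,x1,y1,f,fn):
    cv2.imwrite(fn,cv2.resize(d["frame"][y0:y1,x0:x1,::-1],None,fx=f,fy=f,interpolation=cv2.INTER_CUBIC))
E
python3 - <<'E'
from h import *
np.set_printoptions(precision=4,suppress=True)
D={n:cam(n) for n in("top","scene")}
for k in ["stirrer","plate_center","beaker","dial_center","pointer_end","start_key_top","dropper","red_pot","boats"]:
    L=[]
    for n in D:
        o=r.tip_of(n,k); 
        print(k,n,[(np.round(a["centre"],1),round(a["p"],2)) for a in o[:3]])
        if o: L.append(ray(D[n],o[0]["centre"]))
    if len(L)==2: print("   ",*tri(L))
crop(D["top"],225,145,345,290,4,"pics/topc.png")
crop(D["scene"],200,150,350,285,4,"pics/scenec.png")
print(r.get_state()["clock"])
E
```

```text
stirrer top [(array([243.4, 251.9]), 0.74), (array([222.5, 281.3]), 0.69)]
stirrer scene [(array([230.1, 275.6]), 0.94)]
    [0.4679 0.0565 0.1152] [np.float64(0.002450079809339519), np.float64(0.0024500798093394986)]
plate_center top [(array([193.1, 286. ]), 0.69)]
plate_center scene [(array([194.4, 258.8]), 0.65)]
    [ 0.5891 -0.0139  0.0714] [np.float64(0.0027919205927538146), np.float64(0.0027919205927539317)]
beaker top [(array([300.9, 195.6]), 0.97), (array([198.3, 267.8]), 0.77), (array([273. , 172.5]), 0.72)]
beaker scene [(array([201.3, 255.3]), 0.9), (array([333.3, 260.2]), 0.75), (array([259.3, 178.5]), 0.64)]
    [0.3695 0.1455 0.3441] [np.float64(0.02807507122628624), np.float64(0.0280750712262861)]
dial_center top [(array([199. , 267.9]), 0.65), (array([252.6, 264.1]), 0.57), (array([254.4, 303.3]), 0.5)]
dial_center scene [(array([240.1, 282.2]), 0.81), (array([191.7, 259.8]), 0.47)]
    [ 0.5531  0.0083 -0.0154] [np.float64(0.04733891494230029), np.float64(0.04733891494230039)]
pointer_end top [(array([241.9, 252.7]), 0.68)]
pointer_end scene [(array([235.3, 275.7]),
[... 208 characters left out ...]
rray([223.9, 318.6]), 0.56)]
    [ 0.4878 -0.0267  0.023 ] [np.float64(0.047897028633131875), np.float64(0.04789702863313191)]
dropper top [(array([194.9, 350.6]), 0.53)]
dropper scene [(array([180.6, 302.2]), 0.81)]
    [ 0.5978 -0.17    0.0008] [np.float64(0.0009872140208110251), np.float64(0.0009872140208112147)]
red_pot top [(array([248.7, 353. ]), 0.62)]
red_pot scene [(array([201.6, 339. ]), 0.71)]
    [ 0.4667 -0.1617  0.0277] [np.float64(0.0006279234132936851), np.float64(0.0006279234132936998)]
boats top [(array([226.8, 210.2]), 0.91)]
boats scene [(array([279.2, 220.6]), 0.58)]
    [ 0.5358  0.1652 -0.0306] [np.float64(0.0023758716133965747), np.float64(0.0023758716133965396)]
1.15
```

View pics/topc.png

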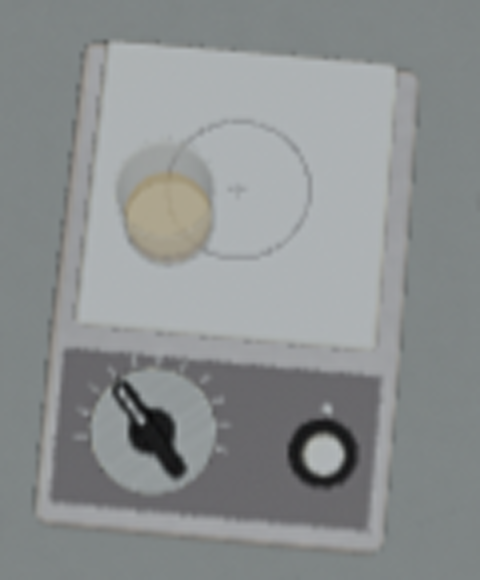

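View pics/scenec.png

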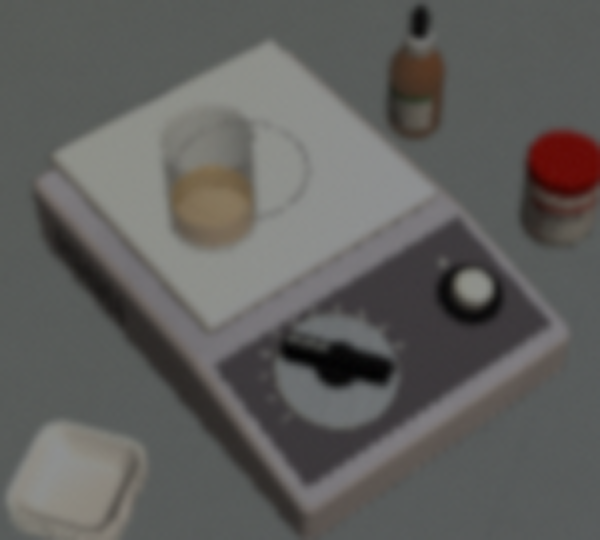

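```bash
python3 - <<'E'
from h import *
from scipy.optimize import least_squares
np.set_printoptions(precision=4,suppress=True)
D={n:cam(n) for n in("top","scene")}
P={"top":np.array([[107,42],[396,66],[375,348],[78,322],[237,189]])/4+[225,145],
"scene":np.array([[55,157],[270,40],[437,190],[212,330],]) /4+[200,150]}
h=.081
C=np.array([[h,h],[h,-h],[-h,-h],[-h,h],[0,0]])
for z in [.084]:
  for use in(["top"],["scene"],["top","scene"]):
    def pts(p): 
        c,s=np.cos(p[2]),np.sin(p[2])
        return np.c_[C@np.array([[c,s],[-s,c]])+p[:2],np.full(5,z)]
    f=lambda p:np.concatenate([(proj(D[n],pts(p))[:len(P[n])]-P[n]).ravel() for n in use])
    o=least_squares(f,[.59,-.01,-.1]); print(use,o.x,np.degrees(o.x[2]),np.abs(o.fun).max())
x,y,a=o.x
# dial / key: top pts, from scene also
for nm,t,s in [("dial",[152,431],[340,358]),("ptr",[120,382],[284,345]),("tail",[181,475],[390,375]),("key",[324,455],[474,290])]:
    L=[ray(D["top"],(t[1]/4+145,t[0]/4+225)),ray(D["scene"],(s[1]/4+150,s[0]/4+200))]
    X,e=tri(L); c,sn=np.cos(a),np.sin(a); d=X[:2]-[x,y]
    print(nm,X,e[0],"rel plate",d@[c,sn],d@[-sn,c], "top@z:",[atz(D["top"],(t[1]/4+145,t[0]/4+225),zz)[:2] for zz in(.07,.08,.09)])
# beaker base: net
for n in D:
    for o in r.tip_of(n,"beaker"):
        X=atz(D[n],o["centre"],.084); d=X[:2]-[x,y]; print(n,o["p"],np.round(o["centre"]),X,d@[c,sn],d@[-sn,c])
E
```

```text
['top'] [ 0.5841 -0.0124 -0.1162] -6.659039861265266 1.1820627362882306
['scene'] [ 0.5824 -0.0113 -0.112 ] -6.416577452994508 1.8525401848309002
['top', 'scene'] [ 0.5836 -0.0121 -0.1144] -6.553840464983823 1.8844852741003137
dial [0.4563 0.0373 0.0745] 5.872699762961879e-05 rel plate -0.13203529453921406 0.03453077787153249 top@z: [array([0.457 , 0.0374]), array([0.4555, 0.037 ]), array([0.454 , 0.0366])]
ptr [0.4824 0.0535 0.0765] 0.00030869686353011055 rel plate -0.10798253919640895 0.05357315005442221 top@z: [array([0.4838, 0.054 ]), array([0.482 , 0.0534]), array([0.4803, 0.0529])]
tail [0.4335 0.0227 0.0675] 0.00014464193061907444 rel plate -0.15304937911909716 0.017460278776102827 top@z: [array([0.4331, 0.0226]), array([0.4319, 0.0224]), array([0.4307, 0.0221])]
key [ 0.4422 -0.0537  0.0638] 3.544344941976899e-05 rel plate -0.1356493487781121 -0.057481269668495705 top@z: [array([ 0.4415, -0.0533]), array([ 0.4402, -0.0527]), array([ 0.4389, -0.0521])]
top 0.88 [300. 194.] [0.361  0.1804 0.084 ] -0.24311172002490525 0.16583287209517827
top 0.75 [273. 172.] [0.4176 0.2285 0.084 ] -0.19234764018469463 0.22011951259924992
top 0.65 [198. 269.] [0.5738 0.0213 0.084 ] -0.013488310106868967 0.03202864894762006
scene 0.85 [258. 178.] [0.5685 0.2264 0.084 ] -0.04217814831269465 0.23524746006913771
scene 0.79 [333. 219.] [0.391  0.2655 0.084 ] -0.2229617319872244 0.2537770805523294
scene 0.57 [204. 255.] [0.5674 0.0201 0.084 ] -0.019737197397507362 0.030138157251017744
scene 0.55 [335. 262.] [0.3366 0.2146 0.084 ] -0.27118055882822545 0.19700200734644957
scene 0.38 [238. 285.] [0.4544 0.0385 0.084 ] -0.1340580437726121 0.03555311487549957
```

```bash
cat >> h.py <<'E'
from scipy.spatial.transform import Rotation as Ro
np.set_printoptions(precision=4,suppress=True)
def tool():
    s=r.get_state(); return np.array(s["tool_pos"]),Ro.from_quat(s["eef_rot"]).as_matrix(),s
def to(target,xdir=None):
    """print needed shift (mm, tool axes) and spin(deg) to get TCP to target with tool x along xdir (horizontal, either sense)"""
    p,R,s=tool(); d=R.T@(np.array(target)-p)*1000
    out=[d.round(1)]
    if xdir is not None:
        v=R.T@np.array([xdir[0],xdir[1],0]); a=np.degrees(np.arctan2(-v[2],v[0])); out.append((round(a,1),round((a+180+180)%360-180,1)))
    print("shift",*out,"clock",round(s["clock"],2),"F",s["contact_force"],"q7",s["q"][6])
PC=np.array([.5838,-.0122]);A=-.1144
SX=np.array([np.cos(A),np.sin(A)]);SY=np.array([-SX[1],SX[0]])
def W(a,b): return PC+a*SX+b*SY
E
python3 - <<'E'
from h import *
p,R,s=tool(); print(p,R)
B=W(-.0165,.031); d=PC-B; d/=np.linalg.norm(d); j=np.array([-d[1],d[0]])
g=B-.055*d; print(d,g)
to([g[0]-.03,g[1]+0.03,.26],j)
E
```

```text
[ 0.2137 -0.5874  0.2468] [[ 0.3418  0.      0.9398]
 [-0.9398 -0.0001  0.3418]
 [ 0.0001 -1.      0.    ]]
[ 0.366  -0.9306] [0.5508 0.0717]
shift [-542.5  -13.3  524.2] (np.float64(-91.5), np.float64(88.5)) clock 1.35 F [-0.1249  1.1574  0.3265] q7 -0.2151234622636056
```

```bash
python3 -m inch '-240 -13 340 -45;-240 -13 340 -45;-240 -13 340 -45;-240 -13 340 -45;-240 -13 340 -45;-240 -13 340 -45;-240 -13 340 -45;-240 -13 340 -45;-240 -13 340 -45;-240 -13 340 -45' -; python3 - <<'E'
from h import *
B=W(-.0165,.031); d=PC-B; d/=np.linalg.norm(d); j=np.array([-d[1],d[0]])
g=B-.055*d
to([g[0]-.03,g[1]+0.03,.26],j)
print(r.get_state()["q"])
E
```

```text
clock: 2.35
tool_pos: [0.4534, -0.2423, 0.2602]
eef_rot: [-0.69, 0.15, -0.152, 0.691]
contact_force: [-0.8, -0.6, 0.8]
opening: 0.998
shift [-82.1   0.7 340.8] (np.float64(-46.1), np.float64(133.9)) clock 2.35 F [-0.765  -0.5734  0.8082] q7 -0.3317854393990085
[ 0.6595  0.5449 -0.4043  1.8746  0.2921  0.7785 -0.3318]
```

```bash
python3 -m inch '-82 0 341 -46;-82 0 341 -46;-82 0 341 -46;-82 0 341 -46;-82 0 341 -46;-82 0 341 -46;-82 0 341 -46;-82 0 341 -46;-82 0 341 -46' -0.32; python3 - <<'E'
from h import *
d=cam("wrist"); cv2.imwrite("pics/w1.png",d["frame"][:,:,::-1])
print(r.get_state()["q"],tool()[1])
for n in ("plate_center","beaker","dial_center","pointer_end","start_key_top"):
    print(n,[(np.round(a["centre"],1),round(a["p"],2)) for a in r.tip_of("wrist",n)[:3]])
E
```

```text
clock: 3.25
tool_pos: [0.5211, 0.0974, 0.2594]
eef_rot: [0.696, 0.129, -0.129, -0.695]
contact_force: [0.2, -2.0, -0.8]
opening: 0.339
[ 0.0982  0.5984 -0.5992  1.8237  0.4367  0.8561 -0.3491] [[ 0.9345 -0.0009 -0.356 ]
 [ 0.356  -0.0024  0.9345]
 [-0.0017 -1.     -0.0019]]
plate_center []
beaker [(array([  9.8, 247. ]), 0.98), (array([117.4, 394.6]), 0.97), (array([266.1, 295.1]), 0.84)]
dial_center [(array([218.4, 193.5]), 0.71)]
pointer_end [(array([214.3, 224.2]), 0.88)]
start_key_top []
```

View pics/w1.png

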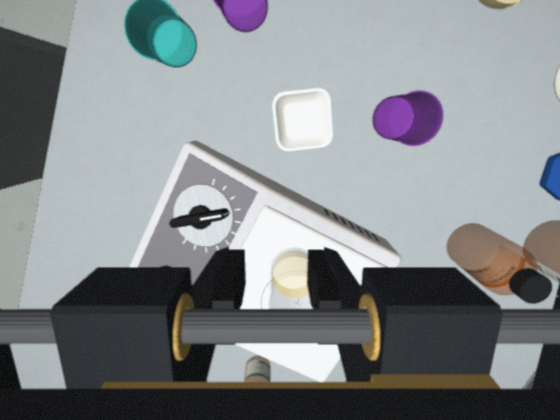

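The wrist view has the dial hub near (199,215), with its pointer near (228,213), and the orange beaker near (292,270) behind the fingers. I'll zoom in to refine these.

```bash
python3 - <<'E'
from h import *
d=cam("wrist"); crop(d,130,140,330,290,4,"pics/w1c.png")
E
```

```text
(no output)
```

View pics/w1c.png

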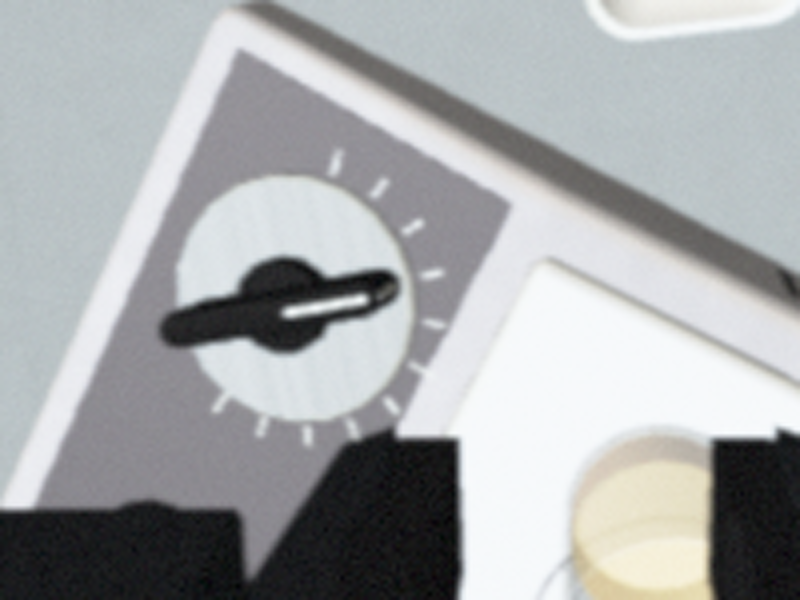

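```bash
python3 - <<'E'
from h import *
D={n:cam(n) for n in("top","scene","wrist")}
off={"top":(225,145),"scene":(200,150),"wrist":(130,140)}
def px(n,p): return (p[1]/4+off[n][1],p[0]/4+off[n][0])
S={"platecornerFL":dict(top=[78,322],scene=[212,330],wrist=[545,262]),
"skirt":dict(top=[154,431],scene=[337,372],wrist=[295,298]),
"lineouter":dict(top=[121,384],wrist=[368,298],scene=[288,338]),
"ptr":dict(top=[119,381],scene=[284,342],wrist=[394,284]),
"tail":dict(top=[181,477],scene=[392,375],wrist=[168,330])}
for k,v in S.items():
    L=[ray(D[n],px(n,p)) for n,p in v.items()]; X,e=tri(L)
    q=X[:2]-PC; print(k,X,np.array(e)*1e3,"rel",q@SX,q@SY)
    for n,p in v.items(): print("   ",n,atz(D[n],px(n,p),.084 if 'plate' in k else X[2])[:2])
E
```

```text
platecornerFL [0.5174 0.0754 0.0749] [1.2951 2.328  2.6465] rel -0.07595293556441343 0.07941740013018649
    top [0.5142 0.075 ]
    scene [0.5117 0.0772]
    wrist [0.5187 0.0797]
skirt [0.4599 0.0369 0.0559] [0.8827 1.4114 1.5769] rel -0.1287101279718066 0.034655299808438324
    top [0.459  0.0369]
    scene [0.4603 0.0353]
    wrist [0.4607 0.0384]
lineouter [0.4805 0.0531 0.0825] [0.3055 1.5495 1.2746] rel -0.11008728045196972 0.053054362779406006
    top [0.4805 0.0528]
    wrist [0.4806 0.0547]
    scene [0.4807 0.0517]
ptr [0.4842 0.0545 0.0748] [0.7115 3.0747 3.4262] rel -0.10659016012658562 0.05492076974433228
    top [0.4835 0.0542]
    scene [0.4844 0.0511]
    wrist [0.4852 0.058 ]
tail [0.4328 0.0224 0.0677] [0.5439 0.2317 0.4774] rel -0.15398724562249969 0.01712440630733273
    top [0.4323 0.0227]
    scene [0.4328 0.0221]
    wrist [0.4333 0.0223]
```

```bash
python3 - <<'E'
from h import *
B=W(-.0165,.031); d=PC-B; L=np.linalg.norm(d);d/=L; j=np.array([-d[1],d[0]])
print(d,L)
g=B-.055*d
to([*g,.108],j)
E
```

```text
[ 0.366  -0.9306] 0.03511765937530575
shift [ 18.6 151.8 -34.7] (np.float64(-0.5), np.float64(179.5)) clock 3.75 F [-0.6415 -0.548  -0.0796] q7 -0.3498982795534279
```

```bash
python3 -m inch '10 40 -20 0;19 80 -34 0;19 110 -34 0;19 130 -34 0;19 145 -34 0;19 151 -34 0;19 151 -34 0' -; python3 - <<'E'
from h import *
for n in ("wrist","top"):
    d=cam(n)
    if n=="wrist": cv2.imwrite("pics/w2.png",d["frame"][:,:,::-1])
    else: crop(d,225,145,345,290,4,"pics/t2.png")
to([.55,.07,.108])
E
```

```text
clock: 4.45
tool_pos: [0.5506, 0.0731, 0.1082]
eef_rot: [0.695, 0.128, -0.129, -0.695]
contact_force: [-0.3, 0.2, 0.6]
opening: 0.34
shift [-2.5  1.4 -2.6] clock 4.55 F [0.1891 0.5305 0.4874] q7 -0.44832290910378464
```

View pics/w2.png

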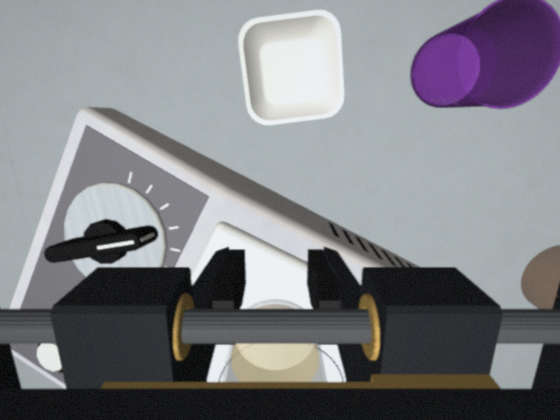

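View pics/t2.png

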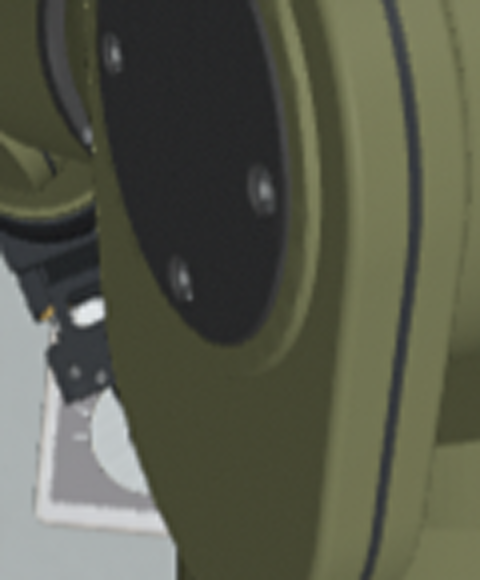

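In the wrist view the beaker's content, near (277,335), sits centred between the fingers. I'll start pushing.

```bash
python3 -m inch '0 0 -10 0;0 0 -18 0;0 0 -24 0;0 0 -28 0;0 0 -32 0;0 0 -36 0;0 0 -40 0;0 0 -44 0;0 0 -48 0;0 0 -48 0' -; python3 - <<'E'
from h import *
for n in ("wrist","scene"):
    d=cam(n)
    if n=="wrist": cv2.imwrite("pics/w3.png",d["frame"][:,:,::-1])
    else: crop(d,200,150,350,285,4,"pics/s3.png")
to([*PC,.108])
E
```

```text
clock: 5.55
tool_pos: [0.5683, 0.0273, 0.1086]
eef_rot: [0.696, 0.128, -0.128, -0.695]
contact_force: [-0.2, -0.1, 1.0]
opening: 0.344
shift [  0.4   0.6 -43.1] clock 5.65 F [ 0.2255 -0.2612 -0.7826] q7 -0.35714450397855263
```

View pics/w3.png

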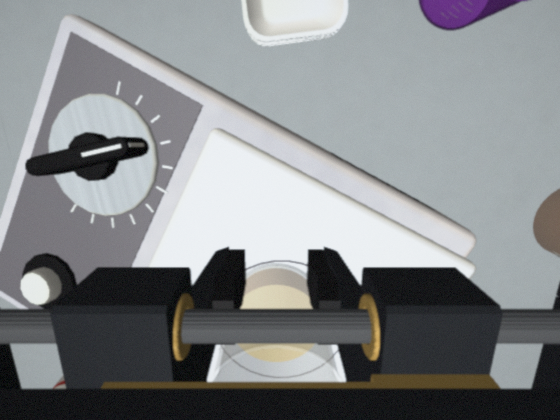

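View pics/s3.png

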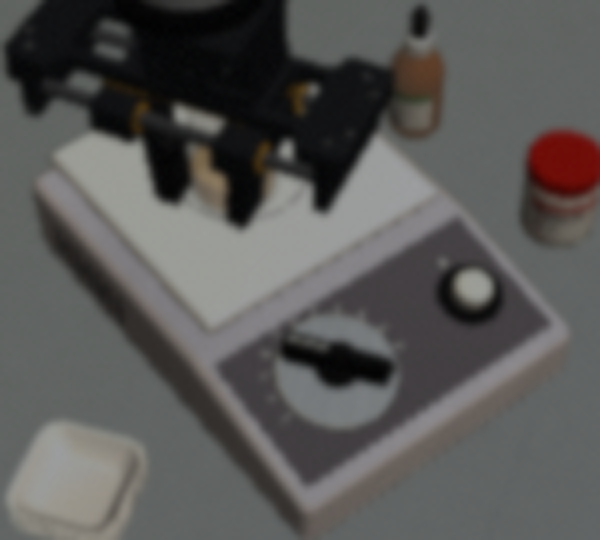

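```bash
python3 - <<'E'
from h import *
d=cam("wrist")
crop(d,190,245,370,385,4,"pics/w3c.png")
for rc in [(320,282),(262,282),(378,282),(320,217),(320,347)]: print(rc,atz(d,rc,.084))
print(PC)
E
```

```text
(320, 282) [ 0.587  -0.0088  0.084 ]
(262, 282) [0.5739 0.0248 0.084 ]
(378, 282) [ 0.6016 -0.0464  0.084 ]
(320, 217) [ 0.5524 -0.022   0.084 ]
(320, 347) [0.6215 0.0044 0.084 ]
[ 0.5838 -0.0122]
```

View pics/w3c.png

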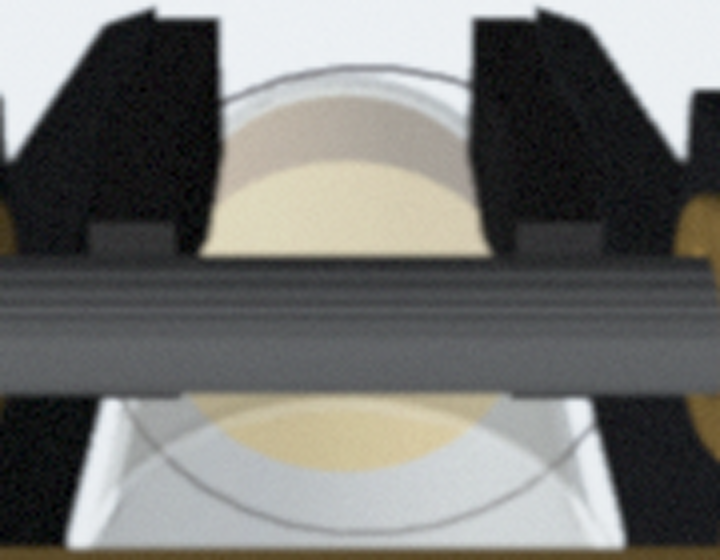

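```bash
python3 -m inch '0 0 -3 0;1 0 -6 0;1 0 -9 0;2 0 -11 0;2 0 -12 0;2 0 -12 0' -; python3 - <<'E'
from h import *
d=cam("wrist")
crop(d,190,205,370,385,4,"pics/w4c.png")
to([.5875,-.0105,.108])
E
```

```text
clock: 6.3
tool_pos: [0.5744, 0.0176, 0.1087]
eef_rot: [0.695, 0.129, -0.129, -0.695]
contact_force: [-1.1, 0.6, 0.6]
opening: 0.342
shift [  2.2   0.7 -31. ] clock 6.35 F [-0.319   0.245  -0.0791] q7 -0.3322035827636436
```

View pics/w4c.png

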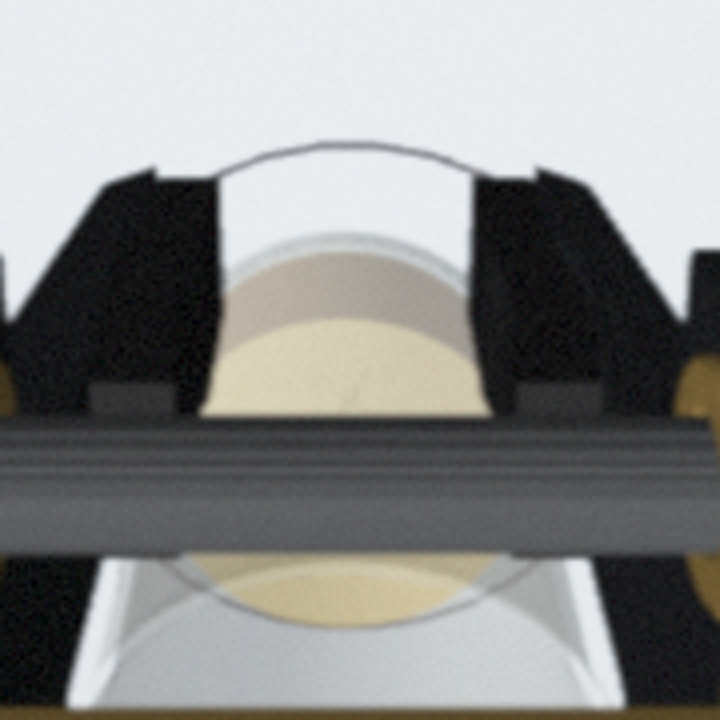

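The ring's near edge is at crop y≈143 and the beaker's base edge at y≈235, a gap of about 13 mm where 12 mm would be centred. I'll back off and check with the other cameras.

```bash
python3 -m inch '0 0 8 0;0 0 20 0;0 0 35 0;0 -20 50 0;0 -60 70 0;0 -100 80 0;0 -120 80 0;0 -120 80 0' -; python3 - <<'E'
from h import *
for n in ("wrist","scene"):
    d=cam(n)
    if n=="wrist": cv2.imwrite("pics/w5.png",d["frame"][:,:,::-1])
    else: crop(d,200,150,350,285,4,"pics/s5.png")
to([*PC,.108])
E
```

```text
clock: 7.15
tool_pos: [0.5466, 0.0955, 0.2319]
eef_rot: [-0.695, -0.132, 0.128, 0.695]
contact_force: [0.3, -0.0, -0.9]
opening: 0.342
shift [  -1.7  120.6 -112.3] clock 7.25 F [-0.9387 -0.4698 -0.5271] q7 -0.3527748684237133
```

View pics/w5.png

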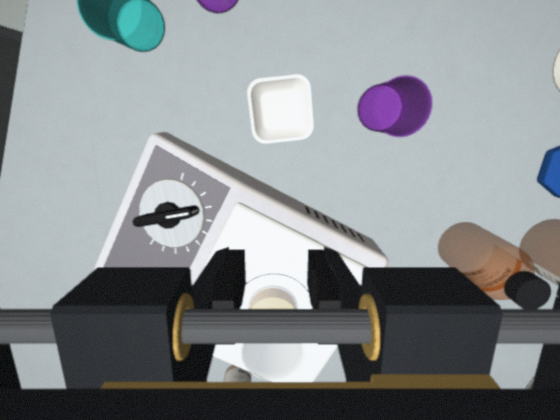

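View pics/s5.png

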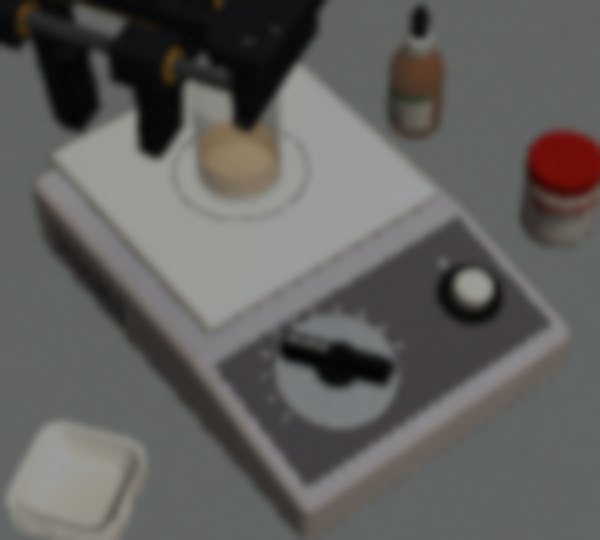

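The beaker stands inside the ring: in the scene crop the gaps are about 26 px on the left, 29 px on the right and 19 px in front, so it is near the centre. Next is the dial. I'll push the tail half with the shut fingers from its right side.

```bash
cat >> h.py <<'E'
DC=np.array([-.1328,.0346])
def dialpose(phi,rr,off):
    """phi: pointer angle left of stirrer x (deg); tool on ccw side of tail, returns world xy, tool x dir"""
    t=np.radians(phi+180); u=np.array([np.cos(t),np.sin(t)]); n=np.array([-u[1],u[0]])
    q=DC+rr*u+off*n; x=-n
    return W(*q), x[0]*SX+x[1]*SY
E
python3 - <<'E'
from h import *
g,x=dialpose(40,.020,.036); print(g,x)
to([*g,.16],x)
E
```

```text
[ 0.459  -0.0037] [-0.5511  0.8344]
shift [-115.2   68.6  -59.6] (np.float64(-102.4), np.float64(77.6)) clock 7.25 F [-0.9387 -0.4698 -0.5271] q7 -0.3527748684237133
```

```bash
python3 -m inch '-30 0 -15 -8.5;-60 0 -30 -17;-90 0 -50 -25.5;-115 0 -60 -34;-115 0 -60 -42.5;-115 0 -60 -51;-115 0 -60 -59.5;-115 20 -60 -68;-115 40 -60 -76.5;-115 60 -60 -85' -1; python3 - <<'E'
from h import *
g,x=dialpose(40,.020,.036)
to([*g,.10],x)
E
```

```text
clock: 8.25
tool_pos: [0.4586, -0.0047, 0.1667]
eef_rot: [-0.423, -0.566, 0.566, 0.425]
contact_force: [0.7, -0.4, 0.2]
opening: 0.005
shift [ 0.7 66.7 -0.8] (np.float64(-17.1), np.float64(162.9)) clock 8.25 F [ 0.7301 -0.4442  0.192 ] q7 0.7837313910843805
```

```bash
python3 -m inch '0 20 0 -8.5;0 40 0 -17;0 60 0 -17;0 66 0 -17;0 66 0 -17' -; python3 - <<'E'
from h import *
for n in ("wrist","scene"):
    d=cam(n)
    if n=="wrist": cv2.imwrite("pics/w6.png",d["frame"][:,:,::-1])
    else: crop(d,200,150,350,285,4,"pics/s6.png")
g,x=dialpose(40,.020,.036)
to([*g,.072],x)
E
```

```text
clock: 8.75
tool_pos: [0.4585, -0.0045, 0.1014]
eef_rot: [-0.336, -0.621, 0.622, 0.338]
contact_force: [-0.1, -0.5, -0.3]
opening: 0.001
shift [ 0.9 30.9  0.2] (np.float64(-0.4), np.float64(179.6)) clock 8.85 F [-0.7922  0.1346 -0.1891] q7 0.8656888865126514
```

View pics/w6.png

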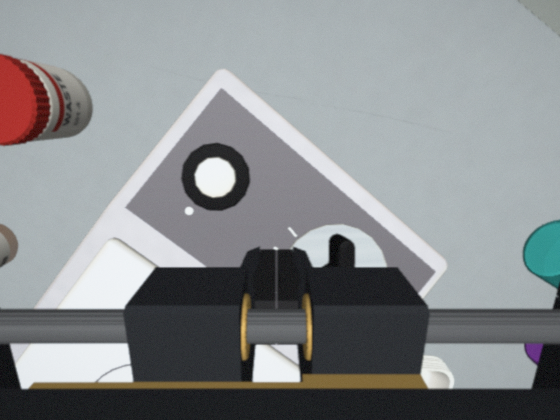

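View pics/s6.png

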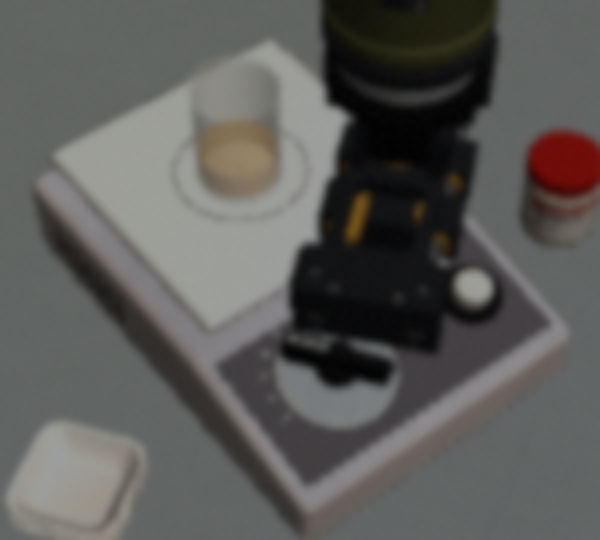

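```bash
python3 -m inch '0 12 0 0;0 20 0 0;0 26 0 0;0 29 0 0;0 29 0 0' -; python3 -m inch '3 0 0 0;6 0 0 0;8 0 0 0;8 0 0 0'; python3 - <<'E'
from h import *
for n in ("wrist","scene"):
    d=cam(n)
    if n=="wrist": cv2.imwrite("pics/w7.png",d["frame"][:,:,::-1])
    else: crop(d,200,150,350,285,4,"pics/s7.png")
to([.45,0,.072])
E
```

```text
clock: 9.35
tool_pos: [0.4598, -0.0047, 0.0736]
eef_rot: [-0.337, -0.621, 0.621, 0.337]
contact_force: [0.3, -0.6, 0.3]
opening: 0.005
clock: 9.75
tool_pos: [0.4553, 0.0025, 0.0739]
eef_rot: [0.337, 0.622, -0.621, -0.337]
contact_force: [-0.8, 0.3, 1.0]
opening: 0.002
shift [1.2 1.8 5.7] clock 9.85 F [-0.2888  0.55   -0.3394] q7 0.7474561213174786
```

View pics/w7.png

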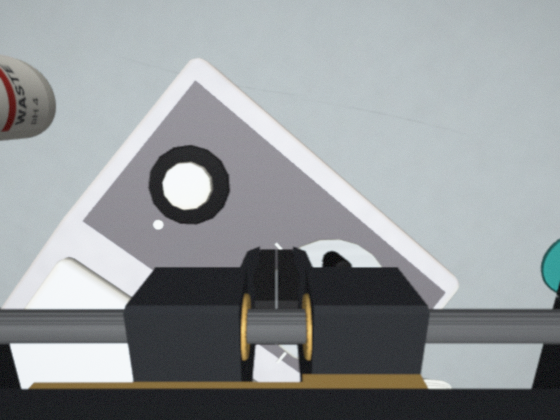

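View pics/s7.png

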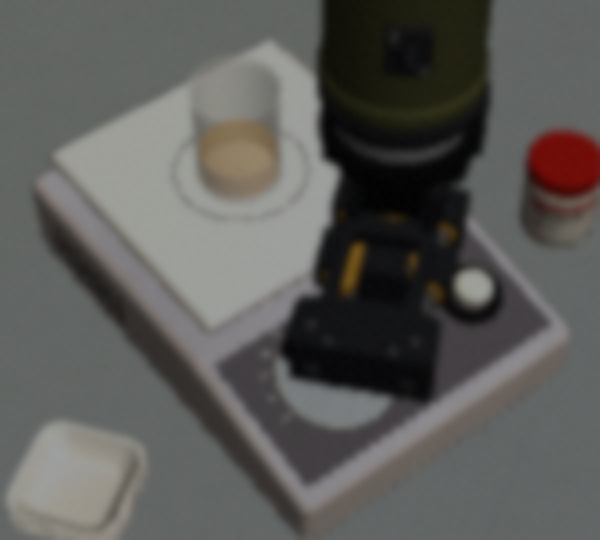

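```bash
python3 -m inch '1.5 0 0 0;3 0 0 0;3 0 0 0'; python3 -m inch '1 0 0 0;1.5 0 0 0;1.5 0 0 0';python3 -m inch '1 0 0 0;1.5 0 0 0;1.5 0 0 0'
```

```text
clock: 10.15
tool_pos: [0.4536, 0.0048, 0.0737]
eef_rot: [0.337, 0.621, -0.621, -0.337]
contact_force: [0.2, -0.4, -1.0]
opening: 0.007
clock: 10.45
tool_pos: [0.4529, 0.0058, 0.0737]
eef_rot: [-0.337, -0.621, 0.621, 0.337]
contact_force: [0.8, 0.3, 0.3]
opening: 0.004
clock: 10.75
tool_pos: [0.4521, 0.0072, 0.0737]
eef_rot: [-0.337, -0.621, 0.621, 0.337]
contact_force: [0.2, 0.2, 0.6]
opening: 0.009
```

```bash
python3 -m inch '1 0 0 0;2 0 0 0;2 0 0 0'; python3 -m inch '1 0 0 0;2 0 0 0;2 0 0 0'; python3 - <<'E'
from h import *
d=cam("wrist"); crop(d,230,200,430,320,4,"pics/w8.png")
E
```

```text
clock: 11.05
tool_pos: [0.451, 0.0089, 0.0737]
eef_rot: [0.337, 0.621, -0.621, -0.337]
contact_force: [0.1, 0.0, -0.1]
opening: 0.003
clock: 11.35
tool_pos: [0.4498, 0.0102, 0.0737]
eef_rot: [-0.338, -0.621, 0.622, 0.337]
contact_force: [0.2, -0.3, 0.2]
opening: 0.007
```

View pics/w8.png

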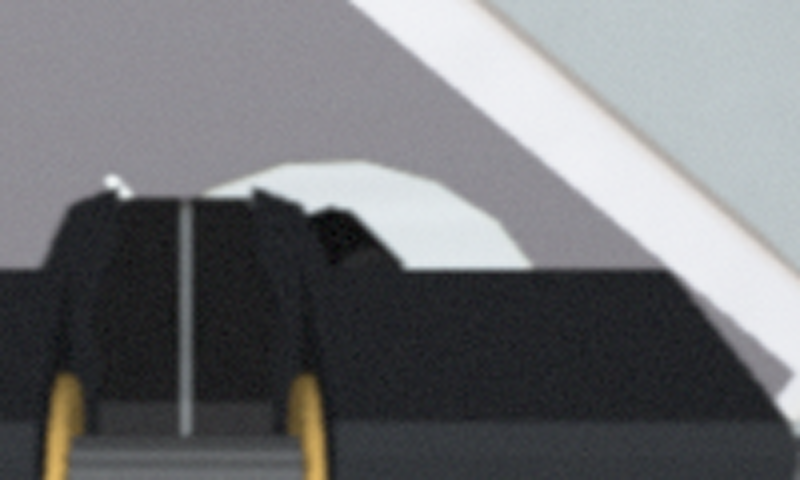

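```bash
python3 -m inch '1 0 0 0;2 0 0 0;2 0 0 0'; python3 -m inch '1 0 0 0;2 0 0 0;2 0 0 0'; python3 - <<'E'
from h import *
d=cam("wrist"); crop(d,230,200,430,320,4,"pics/w9.png")
to([*dialpose(40,.02,.014)[0],.072],dialpose(40,.02,.014)[1])
E
```

```text
clock: 11.7
tool_pos: [0.4495, 0.0106, 0.0737]
eef_rot: [-0.339, -0.62, 0.622, 0.337]
contact_force: [1.8, -4.0, -0.2]
opening: 0.007
clock: 12.0
tool_pos: [0.4493, 0.0108, 0.0737]
eef_rot: [-0.34, -0.619, 0.622, 0.337]
contact_force: [4.0, -7.0, 0.0]
opening: -0.002
shift [ 4.6  1.6 -0. ] (np.float64(-0.6), np.float64(179.4)) clock 12.05 F [ 4.822  -8.3378  1.5358] q7 0.6893788513442971
```

View pics/w9.png

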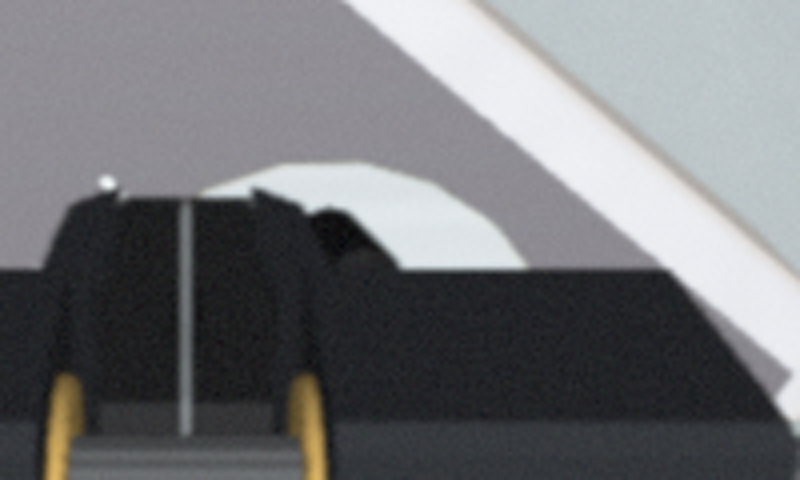

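```bash
python3 -m inch '-4 0 0 0;-4 0 3 0;-4 0 6 0;-4 0 6 0'; python3 - <<'E'
from h import *
for rr in (.026,):
  for phi in (40,30,24):
    for off in(.020,.018):
        g,x=dialpose(phi,rr,off); print(phi,off); to([*g,.0735],x)
E
```

```text
clock: 12.45
tool_pos: [0.4447, 0.0073, 0.0738]
eef_rot: [0.337, 0.622, -0.621, -0.337]
contact_force: [0.6, -0.6, 1.2]
opening: 0.005
40 0.02
shift [-1.1  0.3  0.1] (np.float64(-0.4), np.float64(179.6)) clock 12.45 F [ 0.5631 -0.5709  1.1558] q7 0.6916121623038861
40 0.018
shift [0.9 0.3 0.2] (np.float64(-0.4), np.float64(179.6)) clock 12.45 F [ 0.5631 -0.5709  1.1558] q7 0.6916121623038861
30 0.02
shift [3.7 0.3 3.3] (np.float64(9.6), np.float64(-170.4)) clock 12.45 F [ 0.5631 -0.5709  1.1558] q7 0.6916121623038861
30 0.018
shift [5.7 0.3 2.9] (np.float64(9.6), np.float64(-170.4)) clock 12.45 F [ 0.5631 -0.5709  1.1558] q7 0.6916121623038861
24 0.02
shift [6.8 0.3 4.7] (np.float64(15.6), np.float64(-164.4)) clock 12.45 F [ 0.5631 -0.5709  1.1558] q7 0.6916121623038861
24 0.018
shift [8.7 0.3 4.2] (np.float64(15.6), np.float64(-164.4)) clock 12.45 F [ 0.5631 -0.5709  1.1558] q7 0.6916121623038861
```

```bash
python3 -m inch '1 0 0 0;2.5 0 1 3;4 0 2 6;5.5 0 3 9;5.5 0 3 9'; python3 - <<'E'
from h import *
d=cam("wrist"); crop(d,230,200,430,320,4,"pics/w10.png")
for phi,off in ((30,.018),(26,.018)):
    g,x=dialpose(phi,.026,off);to([*g,.0735],x)
E
```

```text
clock: 12.95
tool_pos: [0.4404, 0.0089, 0.0737]
eef_rot: [-0.387, -0.592, 0.593, 0.385]
contact_force: [3.4, -2.8, -1.7]
opening: 0.004
shift [1.4 0.2 0.4] (np.float64(0.5), np.float64(-179.5)) clock 13.0 F [ 2.7135 -2.5708 -1.4617] q7 0.5073681852020454
shift [3.3 0.1 1.5] (np.float64(4.5), np.float64(-175.5)) clock 13.0 F [ 2.7135 -2.5708 -1.4617] q7 0.5073681852020454
```

View pics/w10.png

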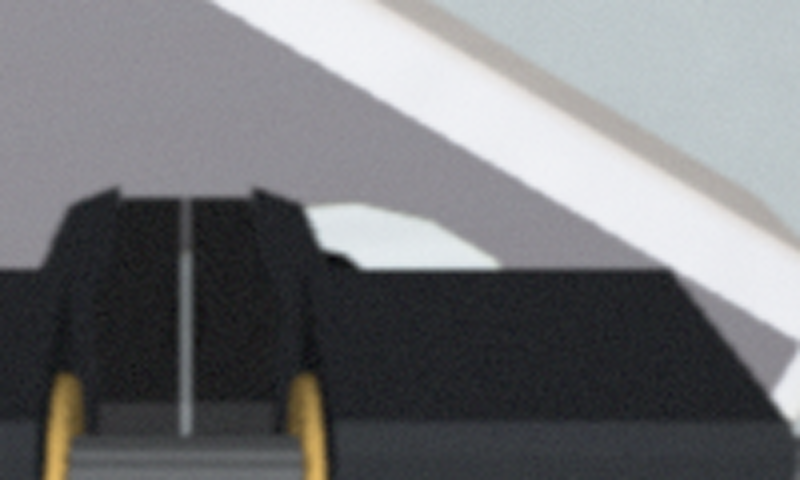

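```bash
for i in 1; do python3 -m inch '0.7 0 0.2 1.5;1.5 0 0.5 3;1.5 0 0.5 3'; python3 -m inch '0.7 0 0.2 1.5;1.5 0 0.5 3;1.5 0 0.5 3'; done; python3 - <<'E'
from h import *
for phi,off in ((30,.018),(26,.018)):
    g,x=dialpose(phi,.026,off);to([*g,.0735],x)
d=cam("scene"); crop(d,200,150,350,285,4,"pics/s11.png")
E
```

```text
clock: 13.3
tool_pos: [0.4374, 0.0124, 0.0738]
eef_rot: [0.4, 0.583, -0.582, -0.401]
contact_force: [0.2, -0.0, -0.2]
opening: 0.007
clock: 13.6
tool_pos: [0.437, 0.0128, 0.0737]
eef_rot: [0.416, 0.572, -0.572, -0.416]
contact_force: [-0.0, 0.5, -0.7]
opening: 0.004
shift [-2.9  0.2 -1.3] (np.float64(-5.5), np.float64(174.5)) clock 13.6 F [-0.0147  0.4972 -0.6524] q7 0.3892191974706353
shift [-1.2  0.2  0.1] (np.float64(-1.5), np.float64(178.5)) clock 13.6 F [-0.0147  0.4972 -0.6524] q7 0.3892191974706353
```

View pics/s11.png

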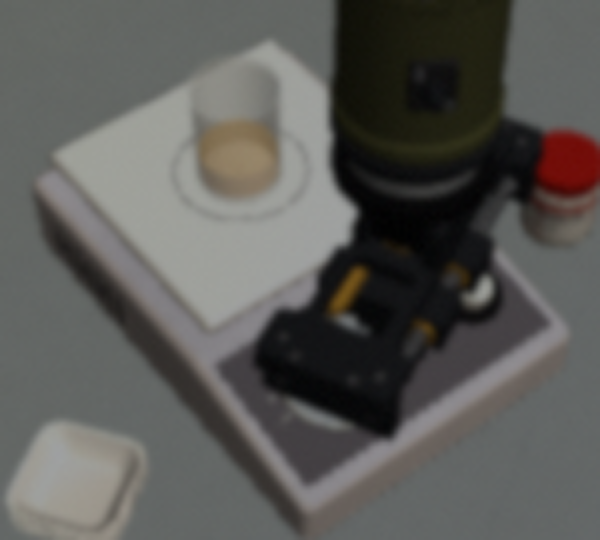

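```bash
python3 - <<'E'
from h import *
for phi in (20,16,12,10,8,5):
    g,x=dialpose(phi,.026,.018);print(phi);to([*g,.0735],x)
E
```

```text
20
shift [1.7 0.2 2. ] (np.float64(4.6), np.float64(-175.4)) clock 13.65 F [0.3782 0.2647 0.1813] q7 0.39014575016616365
16
shift [3.7 0.2 3.1] (np.float64(8.6), np.float64(-171.4)) clock 13.65 F [0.3782 0.2647 0.1813] q7 0.39014575016616365
12
shift [5.7 0.2 4. ] (np.float64(12.6), np.float64(-167.4)) clock 13.65 F [0.3782 0.2647 0.1813] q7 0.39014575016616365
10
shift [6.7 0.2 4.4] (np.float64(14.6), np.float64(-165.4)) clock 13.65 F [0.3782 0.2647 0.1813] q7 0.39014575016616365
8
shift [7.7 0.2 4.7] (np.float64(16.6), np.float64(-163.4)) clock 13.65 F [0.3782 0.2647 0.1813] q7 0.39014575016616365
5
shift [9.3 0.2 5.2] (np.float64(19.6), np.float64(-160.4)) clock 13.65 F [0.3782 0.2647 0.1813] q7 0.39014575016616365
```

```bash
python3 -m inch '1.7 0 1.5 4.6;3 0 2.5 7;4 0 3 9;5 0 3.5 11;5 0 3.5 11'; python3 -m inch '0.8 0 0.3 1.5;1.5 0 0.5 3;1.5 0 0.5 3'; python3 -m inch '0.8 0 0.3 1.5;1.5 0 0.5 3;1.5 0 0.5 3';  python3 - <<'E'
from h import *
for phi in (10,0):
    g,x=dialpose(phi,.026,.018);print(phi);to([*g,.0735],x)
E
```

```text
clock: 14.15
tool_pos: [0.4338, 0.0139, 0.0737]
eef_rot: [-0.471, -0.528, 0.53, 0.468]
contact_force: [3.5, -5.3, 0.3]
opening: 0.005
clock: 14.45
tool_pos: [0.433, 0.0141, 0.0737]
eef_rot: [-0.485, -0.515, 0.518, 0.481]
contact_force: [3.2, -7.2, 2.6]
opening: 0.001
clock: 14.75
tool_pos: [0.4322, 0.0144, 0.0736]
eef_rot: [-0.5, -0.501, 0.505, 0.494]
contact_force: [2.7, -9.2, 3.1]
opening: 0.001
10
shift [3.4 0.1 1.2] (np.float64(-2.7), np.float64(177.3)) clock 14.75 F [ 2.7137 -9.2122  3.0814] q7 0.05452875285282985
0
shift [8.1 0.  4.2] (np.float64(7.3), np.float64(-172.7)) clock 14.75 F [ 2.7137 -9.2122  3.0814] q7 0.05452875285282985
```

```bash
python3 - <<'E'
from h import *
d=cam("wrist"); crop(d,200,180,400,320,4,"pics/w12.png")
d=cam("scene"); crop(d,200,150,350,285,4,"pics/s12.png")
d=cam("top"); crop(d,225,145,345,290,4,"pics/t12.png")
s=r.get_state();print(s["contact_force"],s["moment"])
E
```

```text
[ 3.2722 -8.2716  3.5043] [-1.719  -0.732  -0.0339]
```

View pics/w12.png

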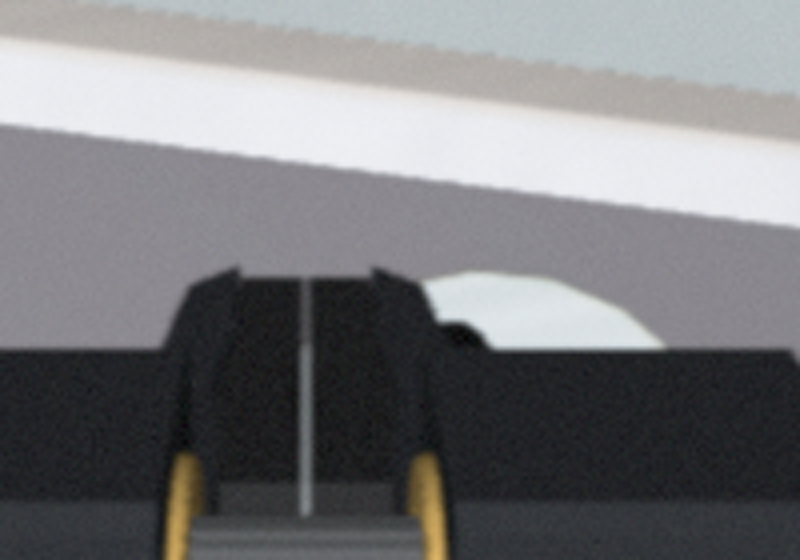

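View pics/s12.png

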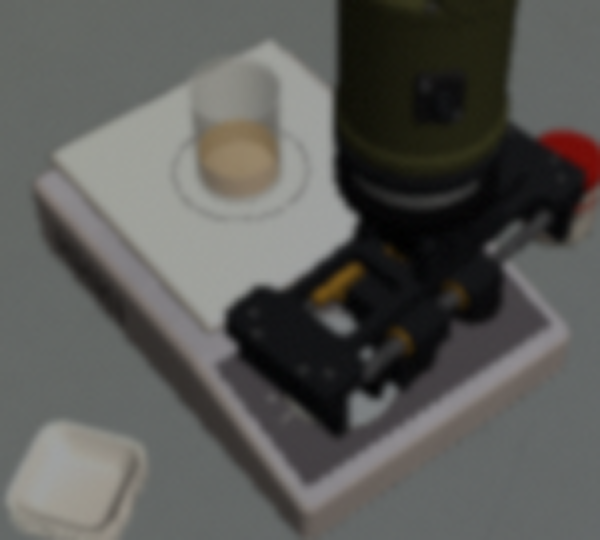

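View pics/t12.png

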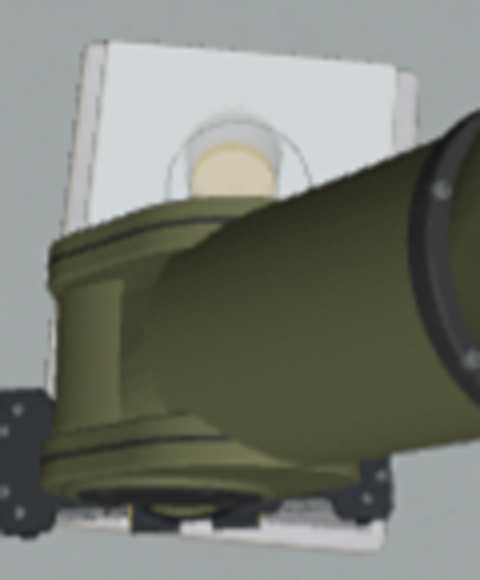

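```bash
python3 -m inch '0.8 0 0.3 0;1.2 0 0.5 0;1.2 0 0.5 0'; python3 -m inch '0.8 0 0.3 0;1.2 0 0.5 0;1.2 0 0.5 0';  python3 - <<'E'
from h import *
for phi in (10,0):
    g,x=dialpose(phi,.026,.018);print(phi);to([*g,.0735],x)
E
```

```text
clock: 15.2
tool_pos: [0.4306, 0.0197, 0.0736]
eef_rot: [-0.496, -0.504, 0.504, 0.496]
contact_force: [-0.1, -0.0, -0.2]
opening: 0.006
clock: 15.5
tool_pos: [0.4304, 0.0209, 0.0737]
eef_rot: [-0.496, -0.504, 0.504, 0.495]
contact_force: [1.8, -2.8, -1.3]
opening: 0.005
10
shift [-3.1  0.2 -0.5] (np.float64(-2.5), np.float64(177.5)) clock 15.5 F [ 1.8183 -2.8306 -1.3035] q7 0.04469989852040851
0
shift [1.6 0.1 2.4] (np.float64(7.5), np.float64(-172.5)) clock 15.5 F [ 1.8183 -2.8306 -1.3035] q7 0.04469989852040851
```

```bash
python3 - <<'E'
from h import *
for phi in (0,-4,-8,-10,-12):
    g,x=dialpose(phi,.026,.018);print(phi);to([*g,.0735],x)
E
python3 -m inch '0 0 1 4;0.5 0 2 7.5;0.5 0 2 7.5'
```

```text
0
shift [1.6 0.1 2.4] (np.float64(7.5), np.float64(-172.5)) clock 15.5 F [ 1.8183 -2.8306 -1.3035] q7 0.04469989852040851
-4
shift [3.6 0.1 3.4] (np.float64(11.5), np.float64(-168.5)) clock 15.5 F [ 1.8183 -2.8306 -1.3035] q7 0.04469989852040851
-8
shift [5.6 0.1 4.2] (np.float64(15.5), np.float64(-164.5)) clock 15.5 F [ 1.8183 -2.8306 -1.3035] q7 0.04469989852040851
-10
shift [6.7 0.1 4.5] (np.float64(17.5), np.float64(-162.5)) clock 15.5 F [ 1.8183 -2.8306 -1.3035] q7 0.04469989852040851
-12
shift [7.7 0.1 4.8] (np.float64(19.5), np.float64(-160.5)) clock 15.5 F [ 1.8183 -2.8306 -1.3035] q7 0.04469989852040851
clock: 15.8
tool_pos: [0.4282, 0.0221, 0.0737]
eef_rot: [0.528, 0.471, -0.471, -0.528]
contact_force: [0.6, -2.7, -0.7]
opening: 0.003
```

```bash
python3 -m inch '1.5 0 0.5 3;3 0 1 6;3 0 1 6'; python3 -m inch '1 0 0.4 1.5;1.5 0 0.5 2.5;1.5 0 0.5 2.5'; python3 - <<'E'
from h import *
for phi in (-10,-20):
    g,x=dialpose(phi,.026,.018);print(phi);to([*g,.0735],x)
E
```

```text
clock: 16.1
tool_pos: [0.4268, 0.0232, 0.0736]
eef_rot: [0.552, 0.441, -0.444, -0.551]
contact_force: [-0.2, -6.6, 3.0]
opening: 0.003
clock: 16.4
tool_pos: [0.4262, 0.0236, 0.0736]
eef_rot: [0.562, 0.428, -0.432, -0.56]
contact_force: [-0.8, -8.6, 3.7]
opening: 0.006
-10
shift [3.6 0.1 1.4] (np.float64(1.5), np.float64(-178.5)) clock 16.4 F [-0.7701 -8.6454  3.7377] q7 -0.25416375563469024
-20
shift [8.5 0.  4. ] (np.float64(11.5), np.float64(-168.5)) clock 16.4 F [-0.7701 -8.6454  3.7377] q7 -0.25416375563469024
```

```bash
python3 -m inch '0.8 0 0.3 0;1.2 0 0.5 0;1.2 0 0.5 0'; python3 - <<'E'
from h import *
for phi in (-10,-20):
    g,x=dialpose(phi,.026,.018);print(phi);to([*g,.0735],x)
E
```

```text
clock: 16.7
tool_pos: [0.4261, 0.0238, 0.0735]
eef_rot: [0.563, 0.428, -0.432, -0.559]
contact_force: [-0.3, -10.3, 5.6]
opening: 0.002
-10
shift [3.5 0.  1.3] (np.float64(1.5), np.float64(-178.5)) clock 16.7 F [ -0.3321 -10.3275   5.6217] q7 -0.2573867252374805
-20
shift [ 8.3 -0.   3.9] (np.float64(11.5), np.float64(-168.5)) clock 16.7 F [ -0.3321 -10.3275   5.6217] q7 -0.2573867252374805
```

```bash
python3 -m inch '0.6 0 0.2 0;1 0 0.3 0;1 0 0.3 0'; python3 - <<'E'
from h import *
for phi in (-10,-20):
    g,x=dialpose(phi,.026,.018);print(phi);to([*g,.0735],x)
E
```

```text
clock: 17.0
tool_pos: [0.4265, 0.0292, 0.0737]
eef_rot: [-0.56, -0.431, 0.431, 0.561]
contact_force: [-0.5, 0.2, -0.3]
opening: 0.002
-10
shift [-1.8  0.2  0.2] (np.float64(1.6), np.float64(-178.4)) clock 17.0 F [-0.488   0.1518 -0.317 ] q7 -0.25994357674384216
-20
shift [3.  0.2 2.8] (np.float64(11.6), np.float64(-168.4)) clock 17.0 F [-0.488   0.1518 -0.317 ] q7 -0.25994357674384216
```

```bash
python3 -m inch '-8 0 0 0;-8 -20 0 0;-8 -50 -10 0;-20 -80 -40 0;-30 -110 -70 0;-30 -110 -70 0;-30 -110 -70 0'; python3 - <<'E'
from h import *
d=cam("wrist"); cv2.imwrite("pics/w13.png",d["frame"][:,:,::-1])
d=cam("scene"); crop(d,200,150,350,285,4,"pics/s13.png")
E
```

```text
clock: 17.7
tool_pos: [0.4871, -0.0181, 0.1839]
eef_rot: [0.561, 0.431, -0.43, -0.561]
contact_force: [-0.3, 0.8, 0.0]
opening: 0.004
```

View pics/w13.png

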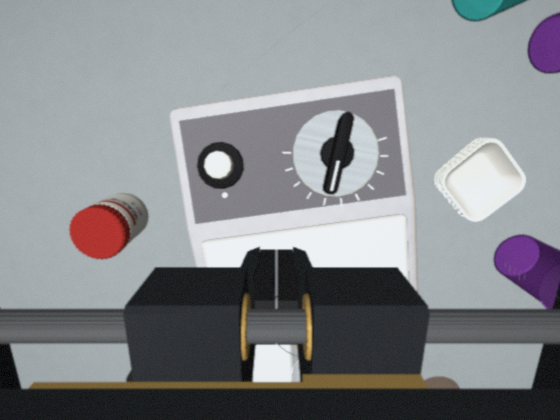

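View pics/s13.png

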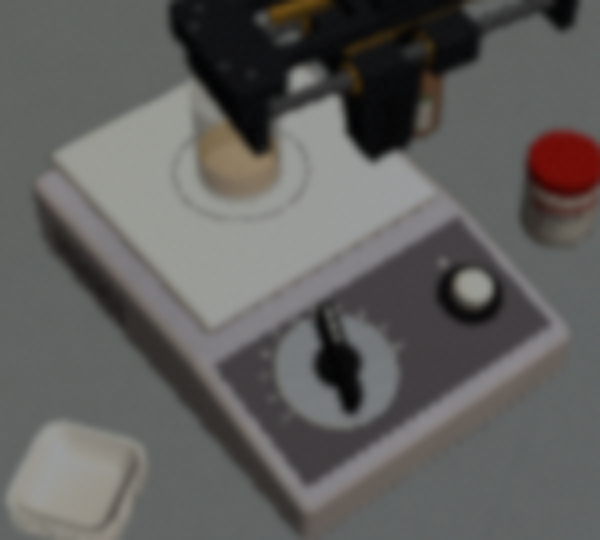

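```bash
cat >> h.py <<'E'
def angle(d,t,p):
    "t,p = (col,row) of tail & pointer end; intersect with plane of bar top"
    c0=np.array([*W(*DC),.0755]); n=np.array([*(-np.sin(np.radians(12))*SX),np.cos(np.radians(12))])
    X=[]
    for q in(t,p):
        c,v=ray(d,(q[1],q[0])); X.append(c+v*(n@(c0-c))/(n@v))
    e=X[1]-X[0]; e2=np.array([e[:2]@SX/np.cos(np.radians(12)),e[:2]@SY])
    print("angle left of x",np.degrees(np.arctan2(e2[1],e2[0])),"len",np.linalg.norm(e),"ends rel",[((x[:2]-PC)@SX,(x[:2]-PC)@SY) for x in X])
E
python3 - <<'E'
from h import *
d=cam("wrist"); crop(d,275,80,400,220,4,"pics/w13c.png")
angle(d,(348,116),(331,190))
E
```

```text
angle left of x -20.445090578349287 len 0.055471974514234135 ends rel [(np.float64(-0.15779987352442254), np.float64(0.046743019056346216)), (np.float64(-0.10695806035097936), np.float64(0.027366128013313163))]
```

View pics/w13c.png

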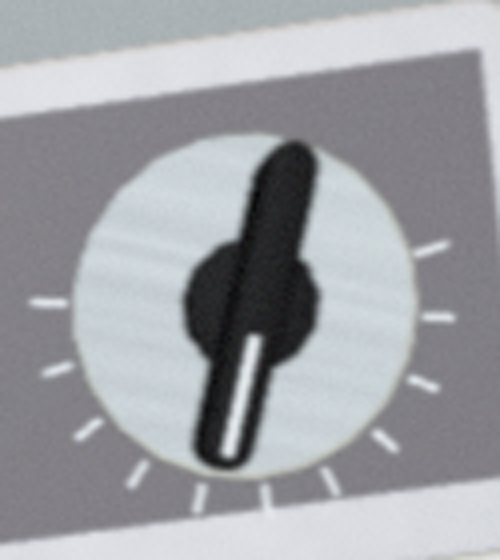

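The wrist view puts the pointer at −20.4°, against the tick at crop (200,498). That is the 6th stop, so exactly three clicks are done and one is left.

```bash
python3 - <<'E'
from h import *
g,x=dialpose(-20,.026,.030)
to([*g,.0737],x)
E
```

```text
shift [ 21.4 109.2  73.8] (np.float64(11.7), np.float64(-168.3)) clock 17.85 F [-0.7383 -0.0836  0.3484] q7 0.36717515390595523
```

```bash
python3 -m inch '10 0 35 6;20 30 74 12;21 60 74 12;21 85 74 12;21 100 74 12;21 109 74 12;21 109 74 12'; python3 -m inch '4 0 0 0;7 0 0 0;9 0 0 0;9 0 0 0'; python3 - <<'E'
from h import *
for phi in (-20,-30,-34):
    g,x=dialpose(phi,.026,.018);print(phi);to([*g,.0735],x)
E
```

```text
clock: 18.55
tool_pos: [0.4189, 0.022, 0.0733]
eef_rot: [-0.602, -0.369, 0.372, 0.603]
contact_force: [0.6, -0.2, -0.2]
opening: 0.001
clock: 18.95
tool_pos: [0.4255, 0.0298, 0.0751]
eef_rot: [0.603, 0.37, -0.369, -0.603]
contact_force: [0.4, -0.7, -0.1]
opening: 0.003
-20
shift [2.3 1.6 2.2] (np.float64(-0.4), np.float64(179.6)) clock 18.95 F [ 0.3789 -0.7178 -0.1375] q7 -0.44643960760333246
-30
shift [7.1 1.6 5. ] (np.float64(9.6), np.float64(-170.4)) clock 18.95 F [ 0.3789 -0.7178 -0.1375] q7 -0.44643960760333246
-34
shift [9.1 1.6 5.9] (np.float64(13.6), np.float64(-166.4)) clock 18.95 F [ 0.3789 -0.7178 -0.1375] q7 -0.44643960760333246
```

```bash
python3 -m inch '1 1 1 0;2 1 2 0;3 1 2.5 3;4 1 3 5;4 1 3 5'; python3 -m inch '1 0 0.5 2;2 0 1 3;2 0 1 3';  python3 - <<'E'
from h import *
for phi in (-30,-34):
    g,x=dialpose(phi,.026,.018);print(phi);to([*g,.0735],x)
E
```

```text
clock: 19.45
tool_pos: [0.4234, 0.0334, 0.0736]
eef_rot: [0.619, 0.342, -0.343, -0.618]
contact_force: [-1.2, -1.4, -0.5]
opening: 0.004
clock: 19.75
tool_pos: [0.423, 0.0344, 0.0736]
eef_rot: [0.628, 0.325, -0.328, -0.626]
contact_force: [-3.8, -3.2, 4.1]
opening: 0.005
-30
shift [4.  0.1 1.3] (np.float64(1.5), np.float64(-178.5)) clock 19.75 F [-3.77   -3.2304  4.0609] q7 -0.6062378942201194
-34
shift [5.9 0.  2.4] (np.float64(5.5), np.float64(-174.5)) clock 19.75 F [-3.77   -3.2304  4.0609] q7 -0.6062378942201194
```

```bash
python3 -m inch '1 0 0.4 0;2 0 0.6 0;2 0 0.6 0'; python3 -m inch '0.6 0 0.2 0;1 0 0.3 0;1 0 0.3 0';  python3 - <<'E'
from h import *
for phi in (-30,-34):
    g,x=dialpose(phi,.026,.018);print(phi);to([*g,.0735],x)
E
```

```text
clock: 20.05
tool_pos: [0.423, 0.0347, 0.0735]
eef_rot: [0.629, 0.324, -0.328, -0.626]
contact_force: [-3.8, -7.6, 4.1]
opening: 0.003
clock: 20.35
tool_pos: [0.423, 0.0347, 0.0735]
eef_rot: [0.63, 0.323, -0.328, -0.625]
contact_force: [-4.4, -8.3, 5.1]
opening: 0.008
-30
shift [ 3.7 -0.1  1.1] (np.float64(1.4), np.float64(-178.6)) clock 20.35 F [-4.4263 -8.3311  5.1361] q7 -0.6048789787669784
-34
shift [ 5.5 -0.1  2.2] (np.float64(5.4), np.float64(-174.6)) clock 20.35 F [-4.4263 -8.3311  5.1361] q7 -0.6048789787669784
```

```bash
python3 -m inch '0.6 0 0.2 0;1 0 0.3 0;1 0 0.3 0';  python3 - <<'E'
from h import *
for phi in (-30,-34):
    g,x=dialpose(phi,.026,.018);print(phi);to([*g,.0735],x)
E
```

```text
clock: 20.65
tool_pos: [0.423, 0.0349, 0.0735]
eef_rot: [0.63, 0.322, -0.328, -0.625]
contact_force: [-4.4, -9.8, 7.0]
opening: 0.007
-30
shift [ 3.5 -0.1  1. ] (np.float64(1.4), np.float64(-178.6)) clock 20.65 F [-4.4203 -9.8243  6.9704] q7 -0.6045148995618329
-34
shift [ 5.4 -0.1  2.2] (np.float64(5.4), np.float64(-174.6)) clock 20.65 F [-4.4203 -9.8243  6.9704] q7 -0.6045148995618329
```

```bash
python3 -m inch '0.5 0 0.2 0;0.8 0 0.2 0;0.8 0 0.2 0';  python3 - <<'E'
from h import *
for phi in (-30,-34):
    g,x=dialpose(phi,.026,.018);print(phi);to([*g,.0735],x)
E
```

```text
clock: 20.95
tool_pos: [0.4254, 0.0404, 0.0737]
eef_rot: [0.627, 0.326, -0.327, -0.627]
contact_force: [-2.6, -3.3, -0.4]
opening: 0.002
-30
shift [-2.4  0.2 -0.2] (np.float64(1.5), np.float64(-178.5)) clock 20.95 F [-2.6335 -3.3267 -0.429 ] q7 -0.6040973656963098
-34
shift [-0.5  0.2  1. ] (np.float64(5.5), np.float64(-174.5)) clock 20.95 F [-2.6335 -3.3267 -0.429 ] q7 -0.6040973656963098
```

```bash
python3 -m inch '-12 0 0 0;-12 0 0 0;-12 -20 0 0;-12 -50 -10 0;-15 -80 -40 0;-15 -110 -60 0;-15 -110 -60 0;-15 -110 -60 0'; python3 - <<'E'
from h import *
d=cam("wrist"); cv2.imwrite("pics/w14.png",d["frame"][:,:,::-1])
d=cam("scene"); crop(d,200,150,350,285,4,"pics/s14.png")
for n in ("start_key_top","dial_center","pointer_end"):
    print(n,[(np.round(a["centre"],1),round(a["p"],2)) for a in r.tip_of("wrist",n)[:3]])
E
```

```text
clock: 21.75
tool_pos: [0.4672, -0.005, 0.184]
eef_rot: [-0.627, -0.327, 0.325, 0.627]
contact_force: [-0.2, -1.0, -0.8]
opening: 0.005
start_key_top [(array([214.1, 209.3]), 0.57)]
dial_center [(array([163.3, 313.5]), 0.79)]
pointer_end [(array([205.3, 309.1]), 0.66)]
```

View pics/w14.png

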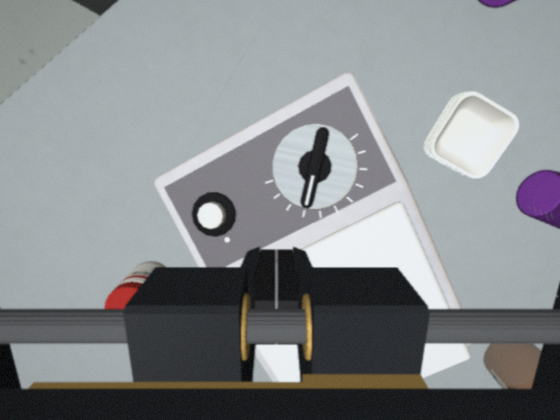

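View pics/s14.png

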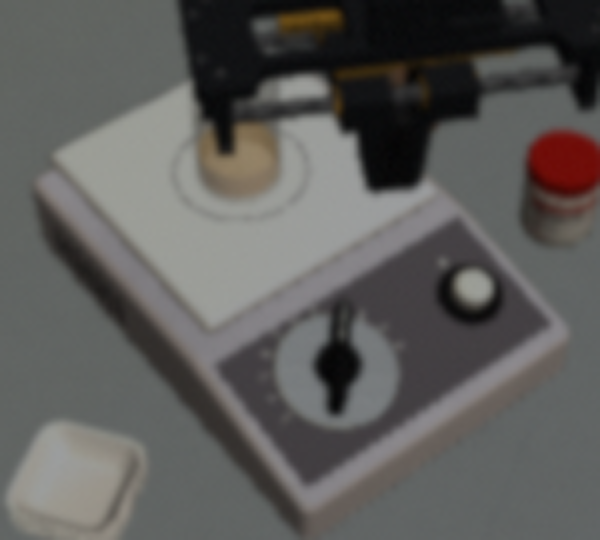

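```bash
python3 - <<'E'
from h import *
d=cam("wrist"); crop(d,255,110,380,230,4,"pics/w14c.png")
angle(d,(322,130),(307,206))
print([ (atz(d,(214.2,209.8),z)) for z in(.058,.062)])
s=cam("scene");X,e=tri([ray(d,(214.2,209.8)),ray(s,(150+289/4,200+474/4))]);print("key",X,e, (X[:2]-PC)@SX,(X[:2]-PC)@SY)
E
```

```text
angle left of x -38.42624164158978 len 0.057488943558487514 ends rel [(np.float64(-0.15415119115620635), np.float64(0.05305343789353304)), (np.float64(-0.11009801597509408), np.float64(0.017323677221684392))]
[array([ 0.4422, -0.0547,  0.058 ]), array([ 0.4416, -0.0533,  0.062 ])]
key [ 0.4407 -0.0513  0.0682] [np.float64(0.00017636386331619053), np.float64(0.0001763638633162721)] -0.13766825968140625 -0.05517326550925595
```

View pics/w14c.png

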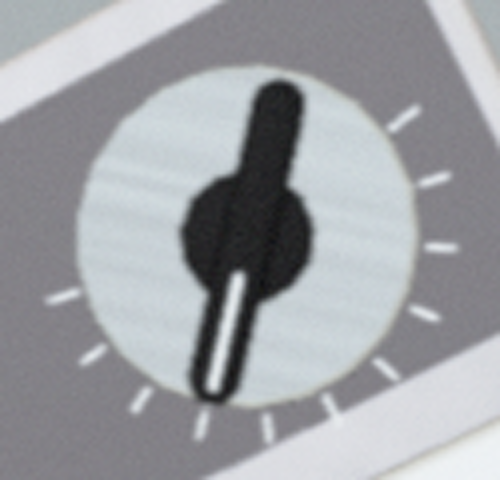

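The pointer lines up with tick 7 at crop (202,422), measured at −38.4° against the expected −40°, so four clicks are done. Next is the key.

```bash
python3 - <<'E'
from h import *
to([.4415,-.0525,.090])
E
```

```text
shift [-52.8  93.2  -7.3] clock 22.1 F [ 0.3588 -0.9607  0.6289] q7 0.034984770599661215
```

```bash
python3 -m inch '-26 0 -4 0;-53 20 -7 0;-53 50 -7 0;-53 75 -7 0;-53 88 -7 0;-53 93 -7 0;-53 93 -7 0'; python3 - <<'E'
from h import *
d=cam("scene"); crop(d,200,150,350,285,4,"pics/s15.png")
d=cam("wrist"); cv2.imwrite("pics/w15.png",d["frame"][:,:,::-1])
to([.4415,-.0525,.090])
E
```

```text
clock: 22.8
tool_pos: [0.4415, -0.0526, 0.0903]
eef_rot: [-0.627, -0.326, 0.327, 0.627]
contact_force: [-0.1, 0.6, 1.6]
opening: 0.002
shift [-0.2  1.1  0.6] clock 22.9 F [ 0.1469  0.0522 -0.0334] q7 -0.19042458257786335
```

View pics/s15.png

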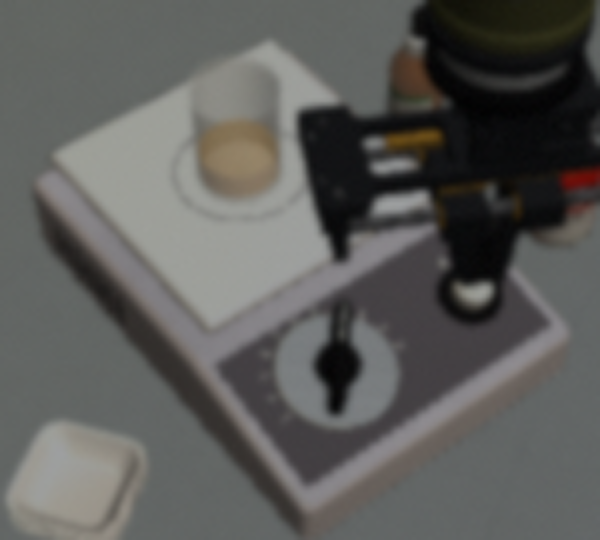

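View pics/w15.png

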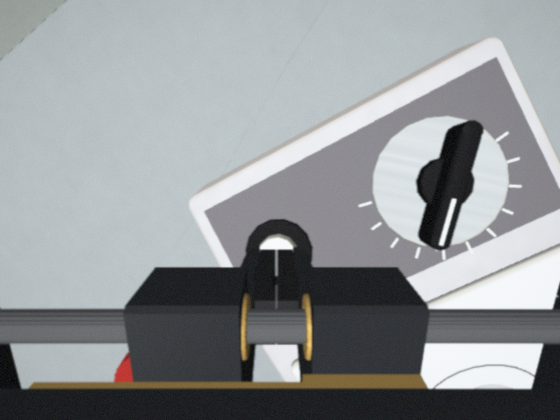

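```bash
python3 -m inch '0 8 0 0;0 14 0 0;0 17 0 0;0 17 0 0'; python3 -m inch '0 1.5 0 0;0 3 0 0;0 3 0 0'
```

```text
clock: 23.3
tool_pos: [0.4434, -0.053, 0.0747]
eef_rot: [0.628, 0.327, -0.325, -0.626]
contact_force: [2.2, -1.2, 10.9]
opening: 0.004
clock: 23.6
tool_pos: [0.4435, -0.053, 0.0738]
eef_rot: [0.629, 0.328, -0.325, -0.625]
contact_force: [-2.7, -1.6, 35.6]
opening: 0.007
```

Force rose to 35 N, more than the key alone explains, so I'll lift and check what was touched.

```bash
python3 -m inch '0 -3 0 0;0 -3 0 0'; python3 - <<'E'
from h import *
print(tool()[0],r.get_state()["contact_force"],r.get_state()["moment"])
d=cam("scene"); crop(d,240,140,370,250,5,"pics/s16.png")
d=cam("wrist"); crop(d,190,180,370,310,4,"pics/w16.png")
E
```

```text
clock: 23.8
tool_pos: [0.4433, -0.053, 0.0751]
eef_rot: [0.628, 0.328, -0.325, -0.627]
contact_force: [1.6, -1.0, 3.8]
opening: 0.008
[ 0.4433 -0.053   0.0751] [ 1.6079 -1.0132  3.7918] [-0.0833 -0.5722 -0.0424]
```

View pics/s16.png

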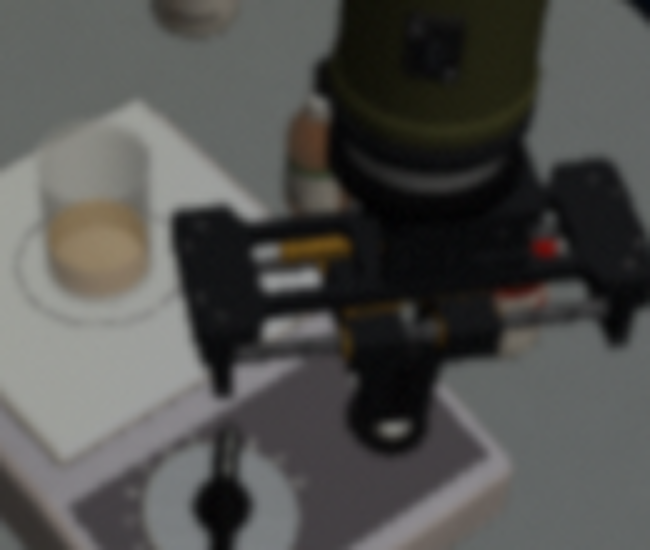

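View pics/w16.png

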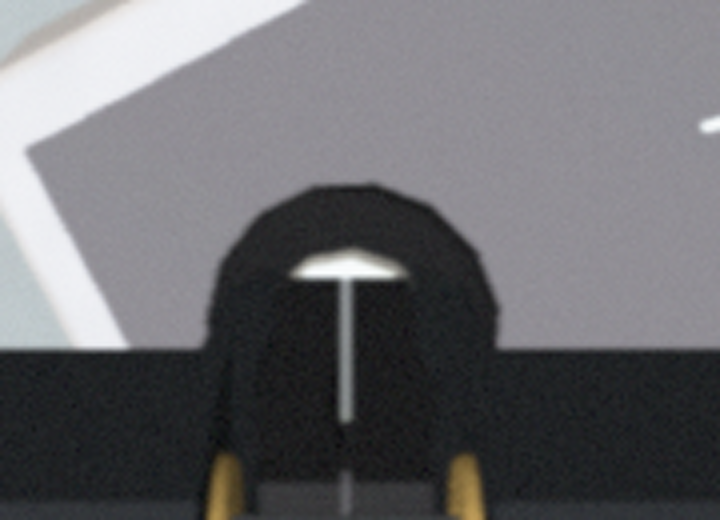

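```bash
python3 - <<'E'
from h import *
d=cam("wrist"); p,R,s=tool(); print(p,R[:,2],"tip front edge",p+R@[0,.008,.009], "pix",proj(d,[p+R@[0,.008,.009],p+R@[0,.008,-.009]]))
zd=R[:2,2]/np.linalg.norm(R[:2,2])
for z in(.062,.066,.070):
    k=atz(d,(242.5,277.5),z)[:2]-zd*.011; c=atz(d,(226,277.5),z-.003)[:2]-zd*.019
    print(z,"key c",k,"collar c",c,"needed",(R.T@np.array([*(k-p[:2]),0]))*1e3)
E
```

```text
[ 0.4434 -0.053   0.0747] [-0.819   0.5738 -0.0031] tip front edge [ 0.436  -0.0478  0.0667] pix [[273.6046 248.7582]
 [273.7124 282.5635]]
0.062 key c [ 0.4451 -0.0518] collar c [ 0.4455 -0.0521] needed [ 1.9108  0.0055 -0.7287]
0.066 key c [ 0.4437 -0.0509] collar c [ 0.4443 -0.0513] needed [1.8814 0.0005 0.9022]
0.07 key c [ 0.4423 -0.05  ] collar c [ 0.4431 -0.0505] needed [ 1.852  -0.0046  2.533 ]
```

```bash
python3 -m inch '-1 0 2 0;-2 0.5 4 0;-2 0.5 4 0'; python3 -m inch '0 0.5 0 0;0 0.5 0 0';python3 -m inch '0 0.5 0 0;0 0.5 0 0'
```

```text
clock: 24.25
tool_pos: [0.4408, -0.0521, 0.0744]
eef_rot: [0.628, 0.329, -0.324, -0.626]
contact_force: [4.6, -1.7, 10.0]
opening: 0.001
clock: 24.45
tool_pos: [0.4409, -0.0521, 0.0742]
eef_rot: [0.628, 0.329, -0.324, -0.626]
contact_force: [4.0, -1.1, 14.5]
opening: 0.004
clock: 24.65
tool_pos: [0.441, -0.0521, 0.074]
eef_rot: [0.629, 0.329, -0.324, -0.626]
contact_force: [2.8, -1.2, 17.8]
opening: 0.005
```

```bash
for i in 1; do python3 -m inch '0 -2 0 0;0 -2 0 0' | grep -E 'pos|force'; python3 -m inch '0 -1 0 0;0 -1 0 0'| grep -E 'pos|force'; python3 -m inch '0 -1 0 0;0 -1 0 0'| grep -E 'pos|force'; python3 -m inch '0 -1 0 0;0 -1 0 0'| grep -E 'pos|force'; python3 -m inch '0 -1 0 0;0 -1 0 0'| grep -E 'pos|force'; python3 -m inch '0 -1 0 0;0 -1 0 0'| grep -E 'pos|force'; python3 -m inch '0 -1 0 0;0 -1 0 0'| grep -E 'pos|force'; done
```

```text
tool_pos: [0.439, -0.052, 0.075]
contact_force: [2.1, 0.1, 3.4]
tool_pos: [0.4377, -0.0521, 0.0754]
contact_force: [1.6, 0.0, 3.8]
tool_pos: [0.4372, -0.0521, 0.0762]
contact_force: [2.1, -0.6, 3.4]
tool_pos: [0.4371, -0.0522, 0.0772]
contact_force: [0.6, 1.4, 1.6]
tool_pos: [0.4369, -0.0523, 0.0782]
contact_force: [0.9, 1.5, 1.8]
tool_pos: [0.4369, -0.0525, 0.0792]
contact_force: [-0.7, -0.1, 1.2]
tool_pos: [0.4372, -0.0528, 0.0802]
contact_force: [0.4, -0.2, 0.3]
```

On lifting, the force fell from about 4 N to 0 over about 5 mm. That is the key's spring, so it was fully down and is now released. I'll retreat and do the final check.

```bash
python3 -m inch '0 -10 0 0;0 -40 0 0;0 -80 0 0;0 -120 0 0;0 -120 0 0;0 -120 0 0'; python3 -m inch '-40 0 0 0;-80 0 0 0;-120 0 0 0;-160 0 0 0;-200 0 0 0;-200 0 0 0;-200 0 0 0;-200 0 0 0'; python3 - <<'E'
from h import *
d=cam("scene"); crop(d,195,135,365,290,4,"pics/s17.png")
d=cam("top"); cv2.imwrite("pics/t17f.png",d["frame"][:,:,::-1]); crop(d,190,145,380,290,4,"pics/t17.png")
print(r.get_state()["clock"],r.get_state()["contact_force"])
E
```

```text
clock: 26.65
tool_pos: [0.4375, -0.053, 0.2006]
eef_rot: [0.628, 0.326, -0.326, -0.627]
contact_force: [-0.3, -0.4, -0.5]
opening: 0.002
clock: 27.45
tool_pos: [0.3232, -0.2151, 0.1998]
eef_rot: [-0.627, -0.327, 0.327, 0.627]
contact_force: [0.4, 0.8, 0.7]
opening: 0.006
27.55 [-0.0045 -0.0058  0.6202]
```

View pics/s17.png

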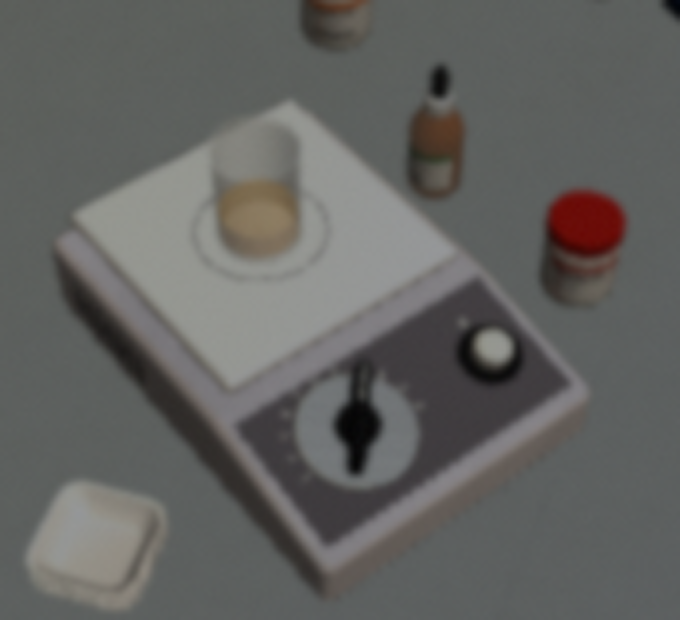

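View pics/t17.png

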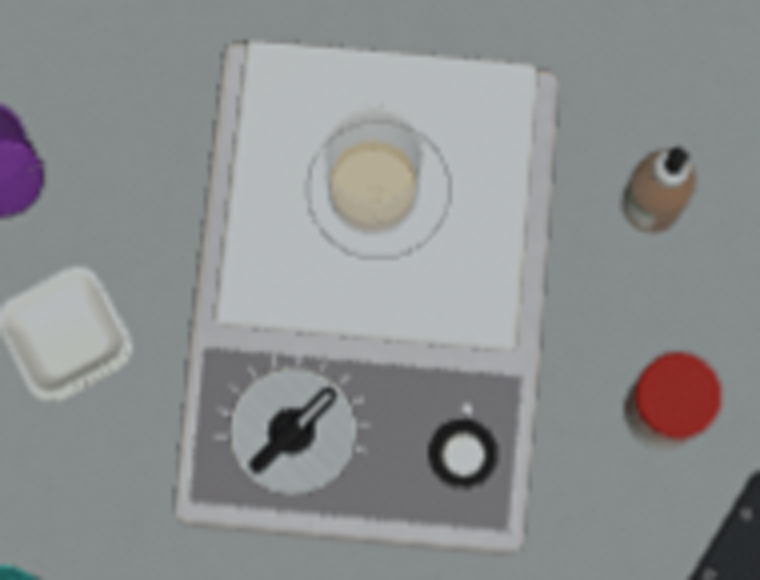

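The top crop shows the beaker's base at (373,187) and the ring's centre at (379,189), about 3 mm apart. The pointer is at stop 7, the key is up, and the bottle, pot and boats have not moved. I'm handing in.

```bash
python3 -c "
from plant import r
print(r.finish_job())"
```

```text
the job is handed in; nothing more can be done
None
```

The job is done in the order asked and handed in at about 27.6 s of the 61 s allowed. No verdict was reported.

- **Beaker:** I nudged it with the slightly open fingertips. In the last pictures it stands inside the ring, about 3 mm from the plate centre (the limit is 12 mm).
- **Dial:** I pushed the bar's tail half with the shut fingertips, one click at a time, from stop 3 to stop 7. The pointer lines up with the eighth tick (stop 7). I measured its angle as −38° against the expected −40°, well within half a click.
- **Start key:** I pressed it once and let it go. On release the force fell from about 4 N to 0 over about 5 mm, so it had been fully down, and the pictures show it standing up again.
- **Bystanders:** the dropper bottle, the red-lidded pot and the weighing boats look unmoved in the last pictures.

Two readings were off from what I expected:
- **Key height:** the key sat several millimetres higher than I had worked out, so the fingertips briefly pressed it with about 36 N, probably against its collar. I eased off and moved the tips about 4 mm towards the front without releasing the key.
- **Dial force:** each later click took about 11 N at the fingertips, against the 3 to 5 N given. I don't know why.

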